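Load the axle drying rack and set it in front of the fan

TASK

Painted spool axles lie on the grey mat: slide the yellow drying rack along the table, never lifting it and without turning it round, from the fan to the loading mark beside the axles, set it square on the mark, and there lay every axle level in the rack, each in a pair of V-notches of its own. Slide the loaded rack back square onto the mark in front of the fan, the same end to the fan as before, and then push the fan's switch lever fully over for the first pass. For the second pass turn the loaded rack end for end on the table, so that its other end faces the fan, and leave it square on the fan mark with all its axles still seated and the fan running; do not disturb the spray can or the scraper.

Things in the scene. Friction and masses are not known exactly. Their poses are not given: they have to be found in the camera images.
- rack: Loose yellow drying rack, 0.3-0.56 kg. Plate 150 (x) by 260 (y) by 8 mm, two combs 16 mm thick across it at x = -50 and +50 mm, blade handle in the middle. Each comb has four 45-degree V-notches, at y = -106, -54, 54, 106 mm; facing notches pair up to hold an axle along x. V bottoms 27 mm, comb tips 47-65 mm above the table. Room for fingers between the combs. Origin: centre of underside, z up.
- rack_handle (a point): Grip point on the rack's upright blade handle, 72 mm above the table, at rack x = y = 0. The blade is 50 mm long (rack x), 16 mm thick (rack y), its top 89 mm above the table; a seated axle's top is 49 mm above the table, its side 37 mm from the blade. Axes as the rack's.
- notch1 (a point): Where the centre of an axle lies when it rests in V-notch pair 1 of the rack, at rack y = -106 mm, 40 mm above the table; x is the axle's direction, z up. Any axle may go in any pair.
- notch2 (a point): Where the centre of an axle lies when it rests in V-notch pair 2 of the rack, at rack y = -54 mm, 40 mm above the table; x is the axle's direction, z up. Any axle may go in any pair.
- notch3 (a point): Where the centre of an axle lies when it rests in V-notch pair 3 of the rack, at rack y = 54 mm, 40 mm above the table; x is the axle's direction, z up. Any axle may go in any pair.
- notch4 (a point): Where the centre of an axle lies when it rests in V-notch pair 4 of the rack, at rack y = 106 mm, 40 mm above the table; x is the axle's direction, z up. Any axle may go in any pair.
- axle1: Loose spool axle (three or four are present, all alike): aluminium tube 18 mm in diameter with a black end block 22 x 22 x 12 mm on each end, 180 mm overall, 70 g. Origin: its centre; x along it. It starts lying on its blocks on the mat, centre 13 mm above the table. In the rack the tube rests in the notches, the blocks outside the combs, with about 20 mm of play either way along it.
- axle2: Loose spool axle (three or four are present, all alike): aluminium tube 18 mm in diameter with a black end block 22 x 22 x 12 mm on each end, 180 mm overall, 70 g. Origin: its centre; x along it. It starts lying on its blocks on the mat, centre 13 mm above the table. In the rack the tube rests in the notches, the blocks outside the combs, with about 20 mm of play either way along it.
- axle3: Loose spool axle (three or four are present, all alike): aluminium tube 18 mm in diameter with a black end block 22 x 22 x 12 mm on each end, 180 mm overall, 70 g. Origin: its centre; x along it. It starts lying on its blocks on the mat, centre 13 mm above the table. In the rack the tube rests in the notches, the blocks outside the combs, with about 20 mm of play either way along it.
- axle4: Loose spool axle (three or four are present, all alike): aluminium tube 18 mm in diameter with a black end block 22 x 22 x 12 mm on each end, 180 mm overall, 70 g. Origin: its centre; x along it. It starts lying on its blocks on the mat, centre 13 mm above the table. In the rack the tube rests in the notches, the blocks outside the combs, with about 20 mm of play either way along it.
- axle_mat: Thin fixed grey mat, 310 (x) by 220 mm (y), 2 mm thick, on which the axles start, side by side, each roughly along its y, about 82 mm apart. Origin: centre of the underside.
- load_mark: Loading mark on the table, to the robot's left of the axles: two white tape strips, each 20 (x) by 80 mm (y), 184 mm apart. Origin: midway between them, where the rack's centre belongs (the plate's near and far edges lie just inside the strips, the handle midway between their middles). x runs from the near strip to the far one; the rack's x should run the same way.
- fan_mark: The mark in front of the fan: two white strips, origin and axes like those of the loading mark. The rack starts roughly over it, notch4 end to the fan; at the end its x must run backwards here. The fan, a fixed round desk fan 106 mm wide, 40 mm thick, 165 mm tall on a round foot of 90 mm diameter, stands at its x = +75, y = +225 mm and faces the rack.
- fan_switch (a joint): The fan's switch lever, on a small grey fixed housing to the robot's left of the fan mark and nearer than the fan. 0 is off (it leans towards the robot), it starts between 0 and 0.12 rad, 1.0 rad is fully on, tipped away from the robot; it stays where it is left and moves with a light push.
- fan_switch_tip (a point): Tip of the switch lever, about 70 mm from its hinge. The lever swings in the vertical plane through this point's x direction, which is within about 0.25 rad of world x; from 0 to 1.0 rad the tip moves about 67 mm away from the robot.
- spray_can: Bystander: loose dark spray can, 58 mm in diameter, 170 mm tall, at the far side of the table. Origin: centre of the underside.
- scraper: Bystander: loose scraper, 200 mm long, lying along y on a black mat at the far side. Origin: at its underside near the middle.
There are look-alikes about, which are no part of the job. What is shaped like the axle4 but brown or orange is not meant.

How it is judged (in metres and radians):
On the way, in this order (a step that is already met when the one before it is completed fails the run):
1. the rack stands on the loading mark (horizontal distance between rack and load_mark below 0.015 m and angle between the x axis of rack and the x axis of load_mark, either way round below 0.1 rad and height (world z) of rack below 0.004 m and linear speed of rack below 0.02 m/s and y of notch4 in the frame of load_mark above 0.07 m and value of joint fan_switch below 0.3 rad), for 0.2 s.
2. on the loading mark, every axle rests level in notches of the rack (all of step 1 and ((x of axle1 in the frame of notch1 between -0.022 and 0.022 m and y of axle1 in the frame of notch1 between -0.004 and 0.004 m and z of axle1 in the frame of notch1 between -0.004 and 0.004 m) or (x of axle1 in the frame of notch2 between -0.022 and 0.022 m and y of axle1 in the frame of notch2 between -0.004 and 0.004 m and z of axle1 in the frame of notch2 between -0.004 and 0.004 m) or (x of axle1 in the frame of notch3 between -0.022 and 0.022 m and y of axle1 in the frame of notch3 between -0.004 and 0.004 m and z of axle1 in the frame of notch3 between -0.004 and 0.004 m) or (x of axle1 in the frame of notch4 between -0.022 and 0.022 m and y of axle1 in the frame of notch4 between -0.004 and 0.004 m and z of axle1 in the frame of notch4 between -0.004 and 0.004 m)) and angle between the x axis of each of axle1, axle2, axle3, axle4 and the x axis of rack, either way round below 0.06 rad and angle between axle1's own x axis and vertical between 1.51 and 1.63 rad and linear speed of each of axle1, axle2, axle3, axle4 below 0.02 m/s and ((x of axle2 in the frame of notch1 between -0.022 and 0.022 m and y of axle2 in the frame of notch1 between -0.004 and 0.004 m and z of axle2 in the frame of notch1 between -0.004 and 0.004 m) or (x of axle2 in the frame of notch2 between -0.022 and 0.022 m and y of axle2 in the frame of notch2 between -0.004 and 0.004 m and z of axle2 in the frame of notch2 between -0.004 and 0.004 m) or (x of axle2 in the frame of notch3 between -0.022 and 0.022 m and y of axle2 in the frame of notch3 between -0.004 and 0.004 m and z of axle2 in the frame of notch3 between -0.004 and 0.004 m) or (x of axle2 in the frame of notch4 between -0.022 and 0.022 m and y of axle2 in the frame of notch4 between -0.004 and 0.004 m and z of axle2 in the frame of notch4 between -0.004 and 0.004 m)) and angle between axle2's own x axis and vertical between 1.51 and 1.63 rad and ((x of axle3 in the frame of notch1 between -0.022 and 0.022 m and y of axle3 in the frame of notch1 between -0.004 and 0.004 m and z of axle3 in the frame of notch1 between -0.004 and 0.004 m) or (x of axle3 in the frame of notch2 between -0.022 and 0.022 m and y of axle3 in the frame of notch2 between -0.004 and 0.004 m and z of axle3 in the frame of notch2 between -0.004 and 0.004 m) or (x of axle3 in the frame of notch3 between -0.022 and 0.022 m and y of axle3 in the frame of notch3 between -0.004 and 0.004 m and z of axle3 in the frame of notch3 between -0.004 and 0.004 m) or (x of axle3 in the frame of notch4 between -0.022 and 0.022 m and y of axle3 in the frame of notch4 between -0.004 and 0.004 m and z of axle3 in the frame of notch4 between -0.004 and 0.004 m)) and angle between axle3's own x axis and vertical between 1.51 and 1.63 rad and ((x of axle4 in the frame of notch1 between -0.022 and 0.022 m and y of axle4 in the frame of notch1 between -0.004 and 0.004 m and z of axle4 in the frame of notch1 between -0.004 and 0.004 m) or (x of axle4 in the frame of notch2 between -0.022 and 0.022 m and y of axle4 in the frame of notch2 between -0.004 and 0.004 m and z of axle4 in the frame of notch2 between -0.004 and 0.004 m) or (x of axle4 in the frame of notch3 between -0.022 and 0.022 m and y of axle4 in the frame of notch3 between -0.004 and 0.004 m and z of axle4 in the frame of notch3 between -0.004 and 0.004 m) or (x of axle4 in the frame of notch4 between -0.022 and 0.022 m and y of axle4 in the frame of notch4 between -0.004 and 0.004 m and z of axle4 in the frame of notch4 between -0.004 and 0.004 m)) and angle between axle4's own x axis and vertical between 1.51 and 1.63 rad), for 0.2 s.
3. the loaded rack stands on the mark in front of the fan, the fan still off (horizontal distance between rack and fan_mark below 0.015 m and angle between the x axis of rack and the x axis of fan_mark, either way round below 0.1 rad and height (world z) of rack below 0.004 m and linear speed of each of rack, axle1, axle2, axle3, axle4 below 0.02 m/s and y of notch4 in the frame of fan_mark above 0.07 m and value of joint fan_switch below 0.3 rad and ((x of axle1 in the frame of notch1 between -0.022 and 0.022 m and y of axle1 in the frame of notch1 between -0.004 and 0.004 m and z of axle1 in the frame of notch1 between -0.004 and 0.004 m) or (x of axle1 in the frame of notch2 between -0.022 and 0.022 m and y of axle1 in the frame of notch2 between -0.004 and 0.004 m and z of axle1 in the frame of notch2 between -0.004 and 0.004 m) or (x of axle1 in the frame of notch3 between -0.022 and 0.022 m and y of axle1 in the frame of notch3 between -0.004 and 0.004 m and z of axle1 in the frame of notch3 between -0.004 and 0.004 m) or (x of axle1 in the frame of notch4 between -0.022 and 0.022 m and y of axle1 in the frame of notch4 between -0.004 and 0.004 m and z of axle1 in the frame of notch4 between -0.004 and 0.004 m)) and angle between the x axis of each of axle1, axle2, axle3, axle4 and the x axis of rack, either way round below 0.06 rad and angle between axle1's own x axis and vertical between 1.51 and 1.63 rad and ((x of axle2 in the frame of notch1 between -0.022 and 0.022 m and y of axle2 in the frame of notch1 between -0.004 and 0.004 m and z of axle2 in the frame of notch1 between -0.004 and 0.004 m) or (x of axle2 in the frame of notch2 between -0.022 and 0.022 m and y of axle2 in the frame of notch2 between -0.004 and 0.004 m and z of axle2 in the frame of notch2 between -0.004 and 0.004 m) or (x of axle2 in the frame of notch3 between -0.022 and 0.022 m and y of axle2 in the frame of notch3 between -0.004 and 0.004 m and z of axle2 in the frame of notch3 between -0.004 and 0.004 m) or (x of axle2 in the frame of notch4 between -0.022 and 0.022 m and y of axle2 in the frame of notch4 between -0.004 and 0.004 m and z of axle2 in the frame of notch4 between -0.004 and 0.004 m)) and angle between axle2's own x axis and vertical between 1.51 and 1.63 rad and ((x of axle3 in the frame of notch1 between -0.022 and 0.022 m and y of axle3 in the frame of notch1 between -0.004 and 0.004 m and z of axle3 in the frame of notch1 between -0.004 and 0.004 m) or (x of axle3 in the frame of notch2 between -0.022 and 0.022 m and y of axle3 in the frame of notch2 between -0.004 and 0.004 m and z of axle3 in the frame of notch2 between -0.004 and 0.004 m) or (x of axle3 in the frame of notch3 between -0.022 and 0.022 m and y of axle3 in the frame of notch3 between -0.004 and 0.004 m and z of axle3 in the frame of notch3 between -0.004 and 0.004 m) or (x of axle3 in the frame of notch4 between -0.022 and 0.022 m and y of axle3 in the frame of notch4 between -0.004 and 0.004 m and z of axle3 in the frame of notch4 between -0.004 and 0.004 m)) and angle between axle3's own x axis and vertical between 1.51 and 1.63 rad and ((x of axle4 in the frame of notch1 between -0.022 and 0.022 m and y of axle4 in the frame of notch1 between -0.004 and 0.004 m and z of axle4 in the frame of notch1 between -0.004 and 0.004 m) or (x of axle4 in the frame of notch2 between -0.022 and 0.022 m and y of axle4 in the frame of notch2 between -0.004 and 0.004 m and z of axle4 in the frame of notch2 between -0.004 and 0.004 m) or (x of axle4 in the frame of notch3 between -0.022 and 0.022 m and y of axle4 in the frame of notch3 between -0.004 and 0.004 m and z of axle4 in the frame of notch3 between -0.004 and 0.004 m) or (x of axle4 in the frame of notch4 between -0.022 and 0.022 m and y of axle4 in the frame of notch4 between -0.004 and 0.004 m and z of axle4 in the frame of notch4 between -0.004 and 0.004 m)) and angle between axle4's own x axis and vertical between 1.51 and 1.63 rad), for 0.2 s.
4. the fan is switched on (value of joint fan_switch above 0.85 rad), for 0.2 s.
5. the loaded rack, turned end for end, stands on the fan mark with the fan running (horizontal distance between rack and fan_mark below 0.015 m and angle between the x axis of rack and the x axis of fan_mark, either way round below 0.1 rad and height (world z) of rack below 0.004 m and linear speed of each of rack, axle1, axle2, axle3, axle4 below 0.02 m/s and y of notch1 in the frame of fan_mark above 0.07 m and value of joint fan_switch above 0.85 rad and ((x of axle1 in the frame of notch1 between -0.022 and 0.022 m and y of axle1 in the frame of notch1 between -0.004 and 0.004 m and z of axle1 in the frame of notch1 between -0.004 and 0.004 m) or (x of axle1 in the frame of notch2 between -0.022 and 0.022 m and y of axle1 in the frame of notch2 between -0.004 and 0.004 m and z of axle1 in the frame of notch2 between -0.004 and 0.004 m) or (x of axle1 in the frame of notch3 between -0.022 and 0.022 m and y of axle1 in the frame of notch3 between -0.004 and 0.004 m and z of axle1 in the frame of notch3 between -0.004 and 0.004 m) or (x of axle1 in the frame of notch4 between -0.022 and 0.022 m and y of axle1 in the frame of notch4 between -0.004 and 0.004 m and z of axle1 in the frame of notch4 between -0.004 and 0.004 m)) and angle between the x axis of each of axle1, axle2, axle3, axle4 and the x axis of rack, either way round below 0.06 rad and angle between axle1's own x axis and vertical between 1.51 and 1.63 rad and ((x of axle2 in the frame of notch1 between -0.022 and 0.022 m and y of axle2 in the frame of notch1 between -0.004 and 0.004 m and z of axle2 in the frame of notch1 between -0.004 and 0.004 m) or (x of axle2 in the frame of notch2 between -0.022 and 0.022 m and y of axle2 in the frame of notch2 between -0.004 and 0.004 m and z of axle2 in the frame of notch2 between -0.004 and 0.004 m) or (x of axle2 in the frame of notch3 between -0.022 and 0.022 m and y of axle2 in the frame of notch3 between -0.004 and 0.004 m and z of axle2 in the frame of notch3 between -0.004 and 0.004 m) or (x of axle2 in the frame of notch4 between -0.022 and 0.022 m and y of axle2 in the frame of notch4 between -0.004 and 0.004 m and z of axle2 in the frame of notch4 between -0.004 and 0.004 m)) and angle between axle2's own x axis and vertical between 1.51 and 1.63 rad and ((x of axle3 in the frame of notch1 between -0.022 and 0.022 m and y of axle3 in the frame of notch1 between -0.004 and 0.004 m and z of axle3 in the frame of notch1 between -0.004 and 0.004 m) or (x of axle3 in the frame of notch2 between -0.022 and 0.022 m and y of axle3 in the frame of notch2 between -0.004 and 0.004 m and z of axle3 in the frame of notch2 between -0.004 and 0.004 m) or (x of axle3 in the frame of notch3 between -0.022 and 0.022 m and y of axle3 in the frame of notch3 between -0.004 and 0.004 m and z of axle3 in the frame of notch3 between -0.004 and 0.004 m) or (x of axle3 in the frame of notch4 between -0.022 and 0.022 m and y of axle3 in the frame of notch4 between -0.004 and 0.004 m and z of axle3 in the frame of notch4 between -0.004 and 0.004 m)) and angle between axle3's own x axis and vertical between 1.51 and 1.63 rad and ((x of axle4 in the frame of notch1 between -0.022 and 0.022 m and y of axle4 in the frame of notch1 between -0.004 and 0.004 m and z of axle4 in the frame of notch1 between -0.004 and 0.004 m) or (x of axle4 in the frame of notch2 between -0.022 and 0.022 m and y of axle4 in the frame of notch2 between -0.004 and 0.004 m and z of axle4 in the frame of notch2 between -0.004 and 0.004 m) or (x of axle4 in the frame of notch3 between -0.022 and 0.022 m and y of axle4 in the frame of notch3 between -0.004 and 0.004 m and z of axle4 in the frame of notch3 between -0.004 and 0.004 m) or (x of axle4 in the frame of notch4 between -0.022 and 0.022 m and y of axle4 in the frame of notch4 between -0.004 and 0.004 m and z of axle4 in the frame of notch4 between -0.004 and 0.004 m)) and angle between axle4's own x axis and vertical between 1.51 and 1.63 rad), for 0.2 s.
At the end, for the whole second after the job is handed in: Rack turned end for end (notch1 end to the fan), flat, within 15 mm and 0.1 rad of the fan mark; every axle present in a notch pair (within 22 mm along, 4 mm across and in height of the notch point), level and along the rack within 0.06 rad; switch past 0.85 rad; all at rest (all of step 5); the robot touches nothing.
It fails at once if the rack is lifted off the table or tipped (height (world z) of rack above 0.012 m or angle between rack's own z axis and vertical above 0.15 rad).
It fails at once if the spray can or the scraper is disturbed (distance of any of spray_can, scraper from where it was at the start of the episode above 0.03 m).
Of axle1, axle2, axle3, axle4 only 3 to 4 are there at a start; the rules pass over those that are not, and their reading is None.
At some moment in a run one of axle1, axle2, axle3, axle4 may be knocked a few centimetres aside while the robot is not near it.
Once in a run the grip may slacken for a moment while it holds something.
It also fails if it takes over 192 s, if anything falls off the work surface, if the arm or the gripper's body presses on something with over 40 N, if the wrist force passes 120 N, or if a joint passes its speed limit or range.

ROBOT

A 7-joint arm with a two-finger parallel gripper is mounted at the origin on the work surface. World frame = base frame: x ahead of the robot, y to its left, z up, the work surface at z = 0. Lengths are in m, angles in degrees, forces in N, time in s.
With the tool pointing down it reaches from about 0.425 to 0.875 m from the base axis. Payload 4.7 kg.
Tool frame: the origin (TCP) lies at the very end of the fingers, on their centre line; the grasp point (between the pads) lies 19 mm behind it; z points along the fingers, y is the line along which they close (so a half turn about z gives the same grasp; the last joint's range is limited). The gripper opens to 87 mm and grips with 3 to 60 N. Pads are 19 mm wide; open, the fingers measure 117 mm over their backs; the gripper's body (75 mm by 190 mm) begins 51 mm behind the grasp point.
Start: joints at [-68.692, 18.392, -4.016, 83.108, 1.295, 78.541, -3.26], TCP at [0.228, 0.609, 0.223] pointing down, gripper open.
Joint ranges: [-163.93, 163.93], [-17.29, 119.83], [-79.2, 71.16], [3.27, 140.29], [-89.18, 269.18], [5.43, 117.66], [-154.24, 154.24]. Speed limits (degrees/s): [147.25, 147.25, 180, 180, 180, 180, 180].

INTERFACE

Orientations are given as [roll, pitch, yaw] about the fixed x, y, z axes, in that order (R = Rz(yaw) Ry(pitch) Rx(roll)).
In Python, from cell import get_obs, eyes, env gives the robot as it stands.
- The arm moves only by the tool servo_tool, never from a script. Its argument "series" is a list that holds one entry, the list of rows, each a list of 7 numbers: the shift along the tool's x, y, z in units of 300 mm (1.0 is 300 mm), then the turn, a rotation vector about the tool's x, y, z in units of pi rad (1.0 is pi rad), then the opening, from 0 (shut) to 1 (fully open). In form: [[[tx, ty, tz, wx, wy, wz, gripper], ...]]. A call has 1 to 12 rows; each row is the pose to reach, as a shift and turn from the pose commanded when the call began, along the tool's axes at that moment, turning the shorter way round; what a row does not reach only later rows make up. A row lasts 1/12 s, in which the tool goes at most 41.7 mm and 7.16 degrees, less where a joint would pass 70% of its speed; a pose out of reach is approached as far as the arm can. A call with a number of a shift or a turn outside -1 to 1 is refused whole. A call with a gripper value outside its range is refused whole. The fingers move at their own pace and stop on an object; "grip_force" is the grip in N (left out, the last holds). Time passes only in rows, so rows that repeat a pose let the fingers close. It gives the time, the measured TCP pose, the force, the opening and the grip force at its end, in the units of the state.
- get_obs(): the state, without advancing time (a new reading comes with each control period).
- eyes.read_camera(name): name is "scene" or "top" or "wrist"; returns a dict with "frame" (400x640x3 uint8, red, green, blue), "depth" (400x640 float32, m along the optical axis (not along the pixel's ray), 0 where there is no reading), "fx", "fy", "cx", "cy" (pixels), "origin" and "rotation" of the camera in the world; the wrist camera has in their place "mount" (4x4, takes a point from camera to tool coordinates, whose origin is the TCP and whose axes are the flange's). Camera axes: x right, y down, z forward; pixel columns grow to the right and rows downward; lengths in m; the calibration is good to about 2 mm. A picture is of the moment at which its call begins: read the wrist's pose just before it.
- env.sign_off(): hands the job in; it is judged then, once.
The state is a dict: "time_s": time; "qpos": joint angles; "joint_velocities": joint speeds; "effort": joint torques, N m; "tool_pos": TCP position; "tool_rot": TCP orientation; "force": force on the tool from outside, world axes, zero at the start; "wrist_torque": the same for the moment, N m; "grip_width": finger opening in m; "grasp_force": force on a finger pad.
Only numpy, scipy, OpenCV 4.12 (cv2) and the standard library are available. Lean on these libraries where they do the work, as an engineer would, in place of code of your own. Each camera call takes 0.05 s, during which the arm holds its last target. There are 200 camera calls.

## Working session

There is one attempt and no reset: what is moved stays moved. The work goes in short steps, Python scripts to look and compute and a tool call to move; the robot and the scene stay as the last step left them, time stands still between calls to the robot, and variables do not carry over. Pictures are saved under pics/ and viewed, at most 18 in all, crops included, and the job is handed in when it is done.

Besides the shell and the picture viewer there is one more tool, called after ">>>" as name(argument=value, ...) on one line, values as JSON. servo_tool: Moves the arm, as the interface text tells. Shifts and turns lie within -1 to 1; 1 stands for 300 mm of shift or pi rad of turn. Its arguments: {"type":"object","properties":{"series":{"type":"array"},"grip_force":{"type":"number"}},"required":["series"]}

```bash
ls; mkdir -p pics
python3 - <<'E'
from cell import get_obs, eyes, env
import cv2,numpy as np
o=get_obs(); print({k:np.round(v,3).tolist() for k,v in o.items()})
for n in ("top","scene"):
    c=eyes.read_camera(n); np.savez(f"pics/{n}0.npz",**c)
    cv2.imwrite(f"pics/{n}0.png",c["frame"][...,::-1])
    print(n,c["fx"],c["cx"],c["cy"],c["origin"],np.round(c["rotation"],3).tolist())
E
```

```text
pics
{'time_s': 0.0, 'qpos': [-68.692, 18.442, -4.018, 83.177, 1.295, 78.54, -3.262], 'joint_velocities': [-0.014, -0.041, 0.048, 0.009, -0.007, -0.052, -0.037], 'effort': [-0.0, -49.131, -0.404, -31.253, -0.064, 0.044, 0.0], 'tool_pos': [0.227, 0.608, 0.221], 'tool_rot': [-179.887, 0.005, 159.502], 'force': [-0.026, -0.136, -0.493], 'wrist_torque': [-0.001, -0.012, -0.018], 'grasp_force': 0.0, 'grip_width': 0.087}
top 394.98543194124653 317.75643715840584 199.3087707400935 [ 0.44098887 -0.13770843  1.35469433] [-173.646, 0.84, -91.632]
scene 442.91744884486707 314.5630982802247 202.38292719546152 [ 1.12660133 -1.08579929  1.26254884] [-136.475, -0.653, 30.123]
```

View pics/top0.png

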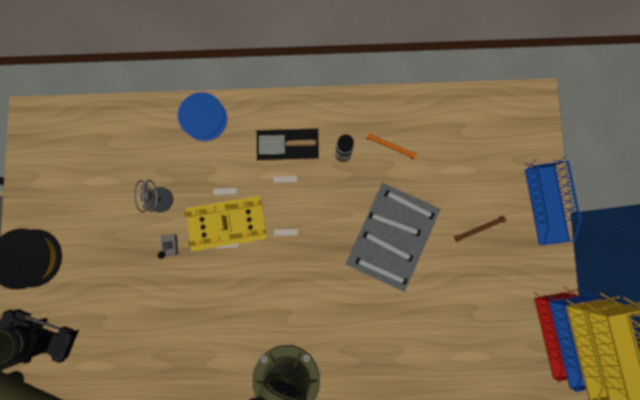

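View pics/scene0.png

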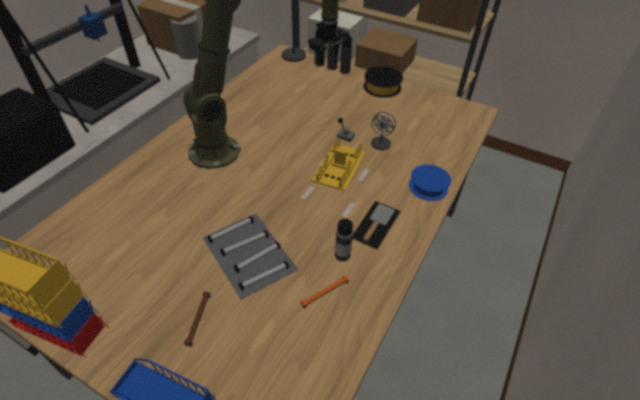

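Top view: the rack is at (225,223), and the fan mark strips are at (225,191) and (227,246). The load strips are at (285,179) and (286,232). Four grey axles lie on the mat around (412,205), (395,223), (388,246) and (382,268). The switch housing is at (168,245), with its lever tip at (161,254), and the fan is at (152,197). The look-alikes, orange at (391,146) and brown at (480,228), are off the mat and wrongly coloured, so they are not the ones meant.

```bash
cat > h.py <<'E'
import cv2,numpy as np
from scipy.spatial.transform import Rotation as R
from cell import get_obs, eyes, env
def rpy(a): return R.from_euler("xyz",a,degrees=True).as_matrix()
def cam(name):
    o=get_obs(); c=eyes.read_camera(name)
    if name=="wrist":
        T=np.eye(4);T[:3,:3]=rpy(o["tool_rot"]);T[:3,3]=o["tool_pos"]
        M=T@np.array(c["mount"]); c["O"],c["Rm"]=M[:3,3],M[:3,:3]
    else: c["O"],c["Rm"]=np.array(c["origin"]),rpy(c["rotation"])
    return c
def px2w(c,uv,z):
    uv=np.atleast_2d(uv).astype(float)
    d=np.c_[(uv[:,0]-c["cx"])/c["fx"],(uv[:,1]-c["cy"])/c["fy"],np.ones(len(uv))]@c["Rm"].T
    return c["O"]+d*((np.asarray(z)-c["O"][2])/d[:,2])[:,None]
def cloud(c):
    v,u=np.mgrid[:400,:640]; d=c["depth"]
    P=np.stack([(u-c["cx"])/c["fx"]*d,(v-c["cy"])/c["fy"]*d,d],-1)
    return P@c["Rm"].T+c["O"]
def hsv(c): return cv2.cvtColor(c["frame"],cv2.COLOR_RGB2HSV)
def w2px(c,p):
    q=(np.atleast_2d(p)-c["O"])@c["Rm"]
    return np.c_[q[:,0]/q[:,2]*c["fx"]+c["cx"],q[:,1]/q[:,2]*c["fy"]+c["cy"]]
E
python3 - <<'E'
from h import *
c=cam("top"); f=c["frame"]; H=hsv(c); P=cloud(c)
cv2.imwrite("pics/crop0.png",cv2.resize(f[160:300,120:450],None,fx=2.4,fy=2.4,interpolation=cv2.INTER_CUBIC)[...,::-1])
print("table z",np.median(P[280:300,150:240,2]))
def blobs(m,z,lo,hi,box):
    n,l,s,ce=cv2.connectedComponentsWithStats(m.astype(np.uint8))
    for i in range(1,n):
        x,y=ce[i]
        if lo<s[i,4]<hi and box[0]<x<box[1] and box[2]<y<box[3]:
            r=cv2.minAreaRect(np.argwhere(l==i)[:,::-1].astype(np.float32))
            pts=px2w(c,cv2.boxPoints(r),z); e=[pts[1]-pts[0],pts[2]-pts[1]]
            L=[np.linalg.norm(a) for a in e]; a=e[int(np.argmax(L))]
            print(np.round(ce[i],1),s[i,4],"w",np.round(px2w(c,ce[i],z)[0],4),"rectc",np.round(pts.mean(0)[:2],4),"len",np.round(sorted(L),3),"ang",round(np.degrees(np.arctan2(a[1],a[0]))%180,1))
white=(H[...,1]<45)&(H[...,2]>150)
print("strips");blobs(white,0.0,20,600,(200,310,160,260))
print("axles");blobs(white,0.02,20,800,(340,450,170,300))
yel=(H[...,0]>20)&(H[...,0]<32)&(H[...,1]>150)&(H[...,2]>90)
print("yellow");blobs(yel,0.01,100,5000,(170,290,180,270))
E
```

```text
table z -5.6779146799579294e-05
strips
[284.3 178.9] 103 w [ 0.6672 -0.0079  0.    ] rectc [ 0.6668 -0.0086] len [0.014 0.073] ang 88.2
[224.6 191. ] 105 w [0.6312 0.2003 0.    ] rectc [0.6311 0.2007] len [0.017 0.074] ang 91.6
[285.3 232. ] 110 w [ 0.4832 -0.0079  0.    ] rectc [ 0.4832 -0.0068] len [0.014 0.075] ang 88.3
axles
yellow
[225.4 223. ] 3249 w [0.5195 0.1953 0.01  ] rectc [0.5189 0.2   ] len [0.151 0.275] ang 97.8
```

View pics/crop0.png

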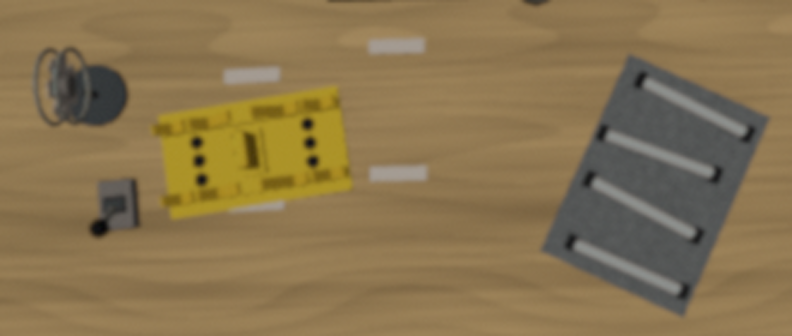

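The crop confirms four grey tubes with black ends on the mat, in crop pixels centred near (695,106), (660,155), (643,208) and (627,267). The rack is long side across, and its handle is near (252,150).

Run:
```python
from h import *
c=cam("top"); P=cloud(c); H=hsv(c); Z=P[...,2]
g=np.s_[200:245,190:265]
m=np.zeros(Z.shape,bool); m[g]=(Z[g]>0.078)&(Z[g]<0.11)
q=P[m]; print("blade top",len(q),q.mean(0).round(4),q[:,:2].min(0).round(3),q[:,:2].max(0).round(3))
sub=P[235:262,152:182]; mm=(sub[...,2]>0.015); print("switch",[ (zz,sub[(sub[...,2]>zz)&(sub[...,2]<zz+.02)].mean(0).round(4).tolist(),((sub[...,2]>zz)&(sub[...,2]<zz+.02)).sum()) for zz in (.015,.035,.055,.075)])
# black ball
bl=(H[...,2]<40); bl[:235]=0; bl[262:]=0; bl[:,:150]=0; bl[:,180:]=0
ys,xs=np.nonzero(bl); print("black",len(xs),xs.mean(),ys.mean(),np.median(P[bl],0))
# axles: bright in mat
box=np.zeros(Z.shape,bool); box[183:292,346:441]=1
V=H[...,2]; print("V pct",np.percentile(V[220:250,380:400],[5,25,50,75,95]))
tube=box&(V>np.percentile(V[200:270,380:405],50)+35)&(H[...,1]<60)
n,l,s,ce=cv2.connectedComponentsWithStats(tube.astype(np.uint8))
for i in range(1,n):
    if s[i,4]<40: continue
    w=px2w(c,np.argwhere(l==i)[:,::-1],0.02)[:,:2]; mu=w.mean(0); u,sv,vt=np.linalg.svd(w-mu); a=vt[0]; t=(w-mu)@a
    print(s[i,4],ce[i].round(1),"mid",(mu+a*(t.max()+t.min())/2).round(4),"len",round(np.ptp(t),3),"yaw",round(np.degrees(np.arctan2(a[1],a[0]))%180,1))
```

```text
blade top 84 [0.5183 0.1942 0.0879] [0.496 0.183] [0.545 0.204]
switch [(0.015, [0.453, 0.3825, 0.0257], np.int64(259)), (0.035, [0.447, 0.3855, 0.0407], np.int64(31)), (0.055, [0.433, 0.383, 0.0629], np.int64(9)), (0.075, [0.4198, 0.3816, 0.0898], np.int64(32))]
black 27 161.2962962962963 254.40740740740742 [0.42155164 0.37811004 0.09546784]
V pct [ 84.  86.  88. 114. 141.]
171 [408.5 203.9] mid [ 0.5643 -0.4308] len 0.151 yaw 60.8
168 [394.3 223.6] mid [ 0.4998 -0.3786] len 0.151 yaw 67.9
171 [387.5 246.1] mid [ 0.425  -0.3521] len 0.151 yaw 60.4
171 [381.1 271. ] mid [ 0.3444 -0.3257] len 0.15 yaw 64.7
```

```bash
cat >> h.py <<'E'
def plan(*tg,start=None):
    """targets (x,y,z,yaw) world tool-down -> tool-frame shift/300mm and rotvec/pi from measured pose"""
    o=get_obs(); R0=rpy(o["tool_rot"]); p0=np.array(o["tool_pos"])
    print("now t",round(o["time_s"],2),p0.round(4),np.round(o["tool_rot"],1),"q",np.round(o["qpos"],0),"w",round(o["grip_width"],4),"gf",round(o["grasp_force"],1),"F",np.round(o["force"],1))
    for x,y,z,w in tg:
        d=R0.T@(np.array([x,y,z])-p0)/0.3; r=R.from_matrix(R0.T@rpy([180,0,w])).as_rotvec()/np.pi
        print((x,y,z,w),d.round(4).tolist(),r.round(4).tolist())
E
python3 - <<'E'
from h import *
plan((.518,.194,.2,187.8))
E
```

```text
now t 0.2 [0.2275 0.6085 0.2219] [-179.9    0.   159.5] q [-69.  18.  -4.  83.   1.  79.  -3.] w 0.0869 gf 0.0 F [-0.8  0.6  0.1]
(0.518, 0.194, 0.2, 187.8) [-1.3908, -0.9552, 0.0742] [-0.0003, -0.0001, -0.1572]
```

>>> servo_tool(series=[[[-0.1,-0.07,0,0,0,0,1],[-0.22,-0.15,0,0,0,0,1],[-0.34,-0.23,0,0,0,0,1],[-0.46,-0.31,0,0,0,0,1],[-0.58,-0.4,0,0,0,0,1],[-0.7,-0.478,0,0,0,0,1]]], grip_force=55)

```text
time_s: 0.7
tool_pos: [0.3692, 0.4066, 0.2225]
tool_rot: [180.0, -0.0, 159.5]
force: [0.8, 0.2, -0.6]
grip_width: 0.0871
grasp_force: 0.0
```

>>> servo_tool(series=[[[-0.12,-0.08,0,0,0,-0.04,1],[-0.24,-0.16,0,0,0,-0.08,1],[-0.36,-0.24,0,0,0,-0.12,1],[-0.48,-0.33,0.03,0,0,-0.157,1],[-0.59,-0.41,0.05,0,0,-0.157,1],[-0.65,-0.45,0.07,0,0,-0.157,1],[-0.691,-0.477,0.074,0,0,-0.157,1],[-0.691,-0.477,0.074,0,0,-0.157,1],[-0.691,-0.477,0.074,0,0,-0.157,1]]])

```text
time_s: 1.45
tool_pos: [0.5131, 0.2005, 0.2]
tool_rot: [-180.0, -0.0, -172.4]
force: [-0.7, 0.7, -0.2]
grip_width: 0.087
grasp_force: 0.0
```

Run:
```python
from h import *
plan((.518,.194,.053,187.8))
c=cam("wrist"); cv2.imwrite("pics/w1.png",c["frame"][...,::-1]); print(c["O"],c["Rm"].round(2).tolist())
```

```text
now t 1.45 [0.5131 0.2005 0.2   ] [-180.    -0.  -172.4] q [-37.   7.  14. 100.  -2.  74.  75.] w 0.087 gf 0.0 F [-0.7  0.7 -0.2]
(0.518, 0.194, 0.053, 187.8) [-0.0137, -0.0237, 0.4901] [-0.0, -0.0002, -0.0013]
[0.43352743 0.19181268 0.36256204] [[-0.13, 0.95, 0.28], [0.99, 0.13, 0.04], [0.0, 0.29, -0.96]]
```

View pics/w1.png

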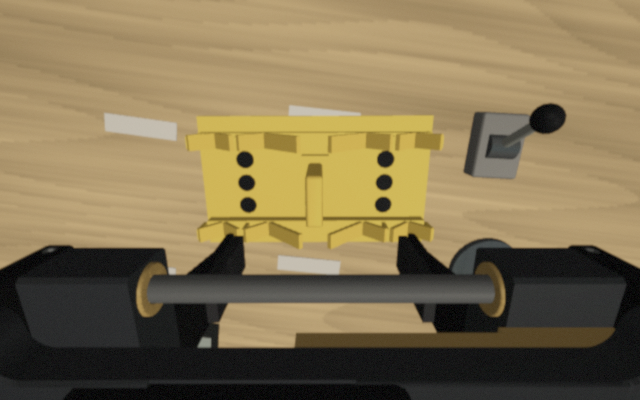

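The wrist view shows the blade handle end-on at (315,195) between the open fingers. The near fan strip is at (325,112) and the near load strip at (140,125). Next I descend and grip.

>>> servo_tool(series=[[[-0.014,-0.024,0.12,0,0,0,1],[-0.014,-0.024,0.24,0,0,0,1],[-0.014,-0.024,0.35,0,0,0,1],[-0.014,-0.024,0.44,0,0,0,1],[-0.014,-0.024,0.49,0,0,0,1],[-0.014,-0.024,0.49,0,0,0,0.5],[-0.014,-0.024,0.49,0,0,0,0],[-0.014,-0.024,0.49,0,0,0,0],[-0.014,-0.024,0.49,0,0,0,0],[-0.014,-0.024,0.49,0,0,0,0],[-0.014,-0.024,0.49,0,0,0,0]]])

```text
time_s: 2.42
tool_pos: [0.5186, 0.1959, 0.0546]
tool_rot: [179.9, 0.1, -172.2]
force: [0.0, 0.3, 0.2]
grip_width: 0.0549
grasp_force: 0.0
```

Run:
```python
from h import *
plan((.575,-.008,.053,180),(.575,-.008,.053,179))
c=cam("wrist"); Y=hsv(c); f=c["frame"]
cv2.imwrite("pics/w2.png",f[...,::-1])
c=cam("top"); P=cloud(c); H=hsv(c)
```

```text
now t 2.42 [0.5186 0.1959 0.0546] [ 1.799e+02  1.000e-01 -1.722e+02] q [-36.  15.  14. 108.  -4.  57.  78.] w 0.0549 gf 0.0 F [0.  0.3 0.2]
(0.575, -0.008, 0.053, 180) [-0.0944, -0.6987, 0.005] [0.0003, 0.0007, 0.0431]
(0.575, -0.008, 0.053, 179) [-0.0944, -0.6987, 0.005] [0.0003, 0.0007, 0.0487]
```

>>> servo_tool(series=[[[0,0,0,0,0,0,0],[0,0,0,0,0,0,0],[0,0,0,0,0,0,0],[0,0,0,0,0,0,0],[0,0,0,0,0,0,0],[0,0,0,0,0,0,0],[0,0,0,0,0,0,0],[0,0,0,0,0,0,0],[0,0,0,0,0,0,0],[0,0,0,0,0,0,0]]])

```text
time_s: 3.35
tool_pos: [0.5178, 0.1953, 0.0533]
tool_rot: [-180.0, -0.0, -172.2]
force: [-0.7, -0.5, -0.7]
grip_width: 0.0156
grasp_force: 55.0
```

Run:
```python
from h import *
plan((.575,-.008,.053,180))
c=cam("top"); H=hsv(c); P=cloud(c)
yel=((H[...,0]>20)&(H[...,0]<32)&(H[...,1]>150)&(H[...,2]>60)).astype(np.uint8); yel[:160]=0; yel[270:]=0; yel[:,:170]=0; yel[:,300:]=0
cv2.imwrite("pics/t2.png",cv2.resize(c["frame"][150:290,130:330],None,fx=3,fy=3)[...,::-1])
```

```text
now t 3.35 [0.5178 0.1953 0.0533] [-180.    -0.  -172.2] q [-36.  15.  14. 108.  -4.  57.  78.] w 0.0156 gf 55.0 F [-0.7 -0.5 -0.7]
(0.575, -0.008, 0.053, 180) [-0.0973, -0.6972, 0.0012] [-0.0, -0.0, 0.0431]
```

View pics/t2.png

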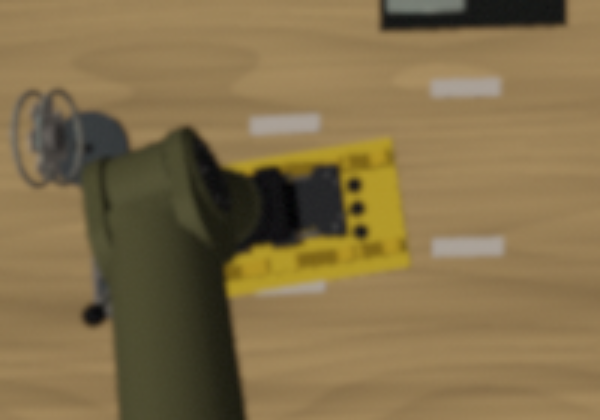

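>>> servo_tool(series=[[[-0.005,-0.035,0,0,0,0.002,0],[-0.012,-0.09,0,0,0,0.005,0],[-0.021,-0.15,0,0,0,0.009,0],[-0.03,-0.215,0,0,0,0.014,0],[-0.039,-0.28,0,0,0,0.018,0],[-0.048,-0.345,0,0,0,0.022,0],[-0.057,-0.41,0,0,0,0.027,0],[-0.066,-0.475,0,0,0,0.031,0],[-0.075,-0.54,0,0,0,0.035,0],[-0.084,-0.6,0,0,0,0.04,0],[-0.092,-0.655,0,0,0,0.044,0],[-0.097,-0.685,0,0,0,0.046,0]]])

```text
time_s: 4.4
tool_pos: [0.5747, -0.0085, 0.0533]
tool_rot: [-179.9, -0.0, 179.2]
force: [-0.8, 1.1, -0.9]
grip_width: 0.0155
grasp_force: 55.0
```

>>> servo_tool(series=[[[0,-0.012,0,0,0,0,0],[0,-0.012,0,0,0,0,0],[0,-0.012,0,0,0,0,0],[0,-0.012,0,0,0,0,0]]])

```text
time_s: 4.73
tool_pos: [0.5743, -0.0073, 0.0533]
tool_rot: [-180.0, -0.0, 179.6]
force: [0.0, -0.8, -1.2]
grip_width: 0.0158
grasp_force: 55.0
```

```bash
cat > strips.py <<'E'
from h import *
def blobs(c,m,z,lo,hi,box=(0,640,0,400)):
    n,l,s,ce=cv2.connectedComponentsWithStats(m.astype(np.uint8))
    for i in range(1,n):
        x,y=ce[i]
        if lo<s[i,4]<hi and box[0]<x<box[1] and box[2]<y<box[3]:
            pts=px2w(c,cv2.boxPoints(cv2.minAreaRect(np.argwhere(l==i)[:,::-1].astype(np.float32))),z); e=[pts[1]-pts[0],pts[2]-pts[1]]
            L=[np.linalg.norm(a) for a in e]; a=e[int(np.argmax(L))]
            print(np.round(ce[i],1),s[i,4],"w",np.round(px2w(c,ce[i],z)[0],4),"rectc",np.round(pts.mean(0)[:2],4),"len",np.round(sorted(L),3),"ang",round(np.degrees(np.arctan2(a[1],a[0]))%180,1))
def white(c,v=150): H=hsv(c); return (H[...,1]<45)&(H[...,2]>v)
def yellow(c): H=hsv(c); return (H[...,0]>20)&(H[...,0]<33)&(H[...,1]>150)&(H[...,2]>60)
E
python3 - <<'E'
from strips import *
plan((.575,-.008,.053,180))
c=cam("top"); blobs(c,white(c),0,20,600,(200,310,160,260)); blobs(c,yellow(c),.01,50,5000,(170,350,160,290))
c=cam("wrist"); print("wrist"); blobs(c,white(c),0,100,9000); blobs(c,yellow(c),.008,500,90000); cv2.imwrite("pics/w3.png",c["frame"][...,::-1])
E
```

```text
now t 4.73 [ 0.5743 -0.0073  0.0533] [-180.    -0.   179.6] q [-21.  18.  22. 106.  -8.  58.  94.] w 0.0158 gf 55.0 F [ 0.  -0.8 -1.2]
(0.575, -0.008, 0.053, 180) [-0.0024, -0.0024, 0.0012] [-0.0, -0.0, -0.0025]
[291.8 178.7] 30 w [ 0.6672 -0.0342  0.    ] rectc [ 0.666  -0.0347] len [0.014 0.021] ang 88.2
[224.8 191. ] 109 w [0.6311 0.1998 0.    ] rectc [0.6311 0.2007] len [0.018 0.074] ang 91.5
[288.1 232. ] 86 w [ 0.483  -0.0174  0.    ] rectc [ 0.4846 -0.0171] len [0.017 0.055] ang 88.3
[226.  244.3] 115 w [0.4469 0.1959 0.    ] rectc [0.4464 0.1959] len [0.017 0.076] ang 88.4
[305.9 208. ] 1111 w [ 0.5626 -0.0809  0.01  ] rectc [ 0.5756 -0.0627] len [0.148 0.148] ang 88.2
wrist
[611.8  22.2] 1989 w [0.4453 0.1756 0.    ] rectc [0.4453 0.1747] len [0.021 0.035] ang 91.4
[317.1  86. ] 4036 w [ 0.4812 -0.0067  0.    ] rectc [ 0.4813 -0.0067] len [0.02 0.08] ang 89.6
[320.6 328.4] 209 w [ 0.6689 -0.0057  0.    ] rectc [ 0.6656 -0.0057] len [0.014 0.037] ang 89.5
[358.7 158.4] 9249 w [0.5274 0.0207 0.008 ] rectc [0.5309 0.0051] len [0.031 0.288] ang 89.4
[316.1 234.6] 2615 w [ 0.5821 -0.0084  0.008 ] rectc [ 0.5832 -0.0094] len [0.062 0.23 ] ang 89.6
[502.1 313.2] 748 w [0.6494 0.136  0.008 ] rectc [0.6469 0.1343] len [0.02  0.035] ang 66.4
```

View pics/w3.png

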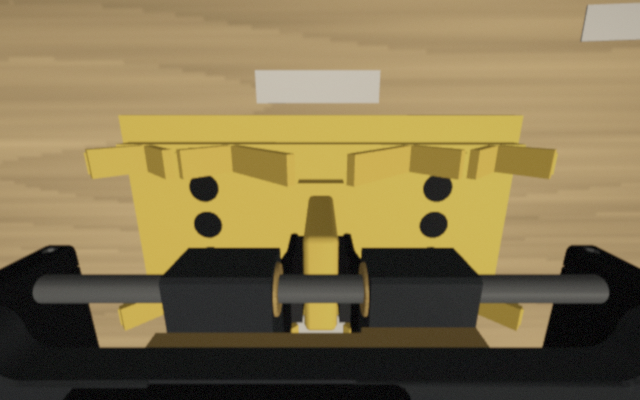

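Run:
```python
from strips import *
c=cam("wrist"); 
print(px2w(c,[[317,103]],0),px2w(c,[[119,116],[522,116],[320,116]],.008).round(4).tolist())
print("lateral of blade", px2w(c,[[304,245],[338,245]],.089).round(4).tolist())
```

```text
[[ 0.49167982 -0.00680816  0.        ]] [[0.4989, -0.134, 0.008], [0.5007, 0.1251, 0.008], [0.4998, -0.0049, 0.008]]
lateral of blade [[0.5527, -0.0124, 0.089], [0.5528, 0.0027, 0.089]]
```

The rack is square on the mark to about 2 mm: plate edge x is 0.4998 and strip edge x is 0.4917, against a nominal gap of 7 mm. I'll release, lift, and go to the axles.

>>> servo_tool(series=[[[0,0,0,0,0,0,0.4],[0,0,0,0,0,0,0.4],[0,0,0,0,0,0,0.4],[0,0,0,0,0,0,0.4],[0,0,-0.04,0,0,0,0.4],[0,0,-0.12,0,0,0,0.6],[0,0,-0.24,0,0,0,1],[0,0,-0.35,0,0,0,1],[0,0,-0.4,0,0,0,1]]])

```text
time_s: 5.63
tool_pos: [0.5767, -0.0081, 0.1792]
tool_rot: [179.9, 0.4, 179.5]
force: [0.2, -0.4, -0.4]
grip_width: 0.0538
grasp_force: 0.0
```

Run:
```python
from strips import *
plan((.564,-.431,.17,90),(.564,-.431,.17,60.8))
```

```text
now t 5.63 [ 0.5767 -0.0081  0.1792] [179.9   0.4 179.5] q [-22.  11.  23.  98.  -5.  71.  91.] w 0.0538 gf 0.0 F [ 0.2 -0.4 -0.4]
(0.564, -0.431, 0.17, 90) [0.0291, -1.4099, 0.0289] [0.0021, 0.0016, 0.497]
(0.564, -0.431, 0.17, 60.8) [0.0291, -1.4099, 0.0289] [0.0026, 0.0011, 0.6592]
```

>>> servo_tool(series=[[[0,-0.05,0,0,0,0.03,1],[0,-0.13,0,0,0,0.06,1],[0,-0.22,0,0,0,0.1,1],[0,-0.32,0,0,0,0.14,1],[0,-0.42,0,0,0,0.18,1],[0,-0.52,0,0,0,0.22,1],[0,-0.62,0,0,0,0.26,1],[0,-0.72,0,0,0,0.3,1],[0,-0.82,0,0,0,0.34,1],[0,-0.9,0,0,0,0.38,1],[0.01,-0.96,0,0,0,0.42,1],[0.03,-1,0.03,0,0,0.45,1]]])

```text
time_s: 6.63
tool_pos: [0.5634, -0.3111, 0.167]
tool_rot: [179.8, 0.2, 98.0]
force: [0.1, -0.1, 0.8]
grip_width: 0.0871
grasp_force: 0.0
```

Run:
```python
from strips import *
plan((.564,-.431,.17,60.8))
```

```text
now t 6.63 [ 0.5634 -0.3111  0.167 ] [179.8   0.2  98. ] q [ -6.  23.  42.  90. -16.  73.  46.] w 0.0871 gf 0.0 F [ 0.1 -0.1  0.8]
(0.564, -0.431, 0.17, 60.8) [-0.3959, -0.0538, -0.0088] [0.0014, 0.0007, 0.2068]
```

>>> servo_tool(series=[[[-0.07,-0.01,0,0,0,0.035,1],[-0.17,-0.02,0,0,0,0.07,1],[-0.27,-0.035,0,0,0,0.11,1],[-0.35,-0.048,-0.009,0,0,0.15,1],[-0.396,-0.054,-0.009,0,0,0.185,1],[-0.396,-0.054,-0.009,0,0,0.207,1],[-0.396,-0.054,-0.009,0,0,0.207,1],[-0.396,-0.054,-0.009,0,0,0.207,1]]])

```text
time_s: 7.3
tool_pos: [0.5645, -0.4273, 0.1675]
tool_rot: [180.0, -0.0, 61.4]
force: [1.4, 0.4, -0.0]
grip_width: 0.0869
grasp_force: 0.0
```

```bash
cat > ax.py <<'E'
from strips import *
def axles(c,zc=0.013):
    """grey tubes in wrist/top view: contour of bright unsaturated; returns mid,yaw at height zc"""
    H=hsv(c); V=H[...,2].astype(int)
    m=((H[...,1]<60)&(V>115)).astype(np.uint8)
    n,l,s,ce=cv2.connectedComponentsWithStats(m); out=[]
    for i in range(1,n):
        w=px2w(c,np.argwhere(l==i)[:,::-1],zc+.007)[:,:2]
        if len(w)<40: continue
        mu=w.mean(0); vt=np.linalg.svd(np.cov((w-mu).T))[2]; a=vt[0]; t=(w-mu)@a; b=(w-mu)@vt[1]
        if np.ptp(t)<.1 or np.ptp(b)>.04: continue
        print(ce[i].round(0),"mid",(mu+a*(t.max()+t.min())/2+vt[1]*(b.max()+b.min())/2).round(4),"len",round(np.ptp(t),3),round(np.ptp(b),3),"yaw",round(np.degrees(np.arctan2(a[1],a[0]))%180,1))
E
python3 - <<'E'
from ax import *
plan((.564,-.431,.006,60.8))
c=cam("wrist"); axles(c); cv2.imwrite("pics/w4.png",c["frame"][...,::-1])
c=cam("top"); axles(c)
E
```

```text
now t 7.3 [ 0.5645 -0.4273  0.1675] [180.   -0.   61.4] q [  3.  34.  48.  79. -25.  78.  23.] w 0.0869 gf 0.0 F [ 1.4  0.4 -0. ]
(0.564, -0.431, 0.006, 60.8) [-0.0119, 0.0044, 0.5382] [0.0, -0.0002, 0.0031]
[ 80. 186.] mid [ 0.3465 -0.3095] len 0.131 0.029 yaw 64.2
[  3. 144.] mid [0.8257 0.974 ] len 0.236 0.025 yaw 0.7
```

View pics/w4.png

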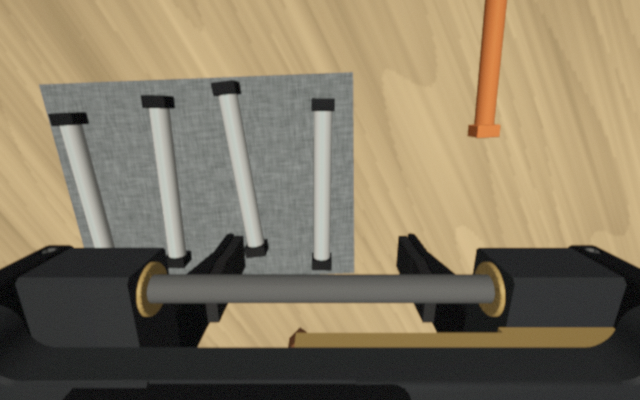

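The wrist view shows four tubes. The target is vertical at column 322, with end blocks at (323,104) and (321,264). The orange look-alike is at (485,80) and will be left alone.

```bash
sed -i 's/def axles(c,zc=0.013):/def axles(c,zc=0.013,v=115):/; s/V>115/V>v/' ax.py
python3 - <<'E'
from ax import *
c=cam("wrist"); w=px2w(c,[[323,99],[321,269]],.022); print(w.round(4),w.mean(0), np.degrees(np.arctan2(*(w[0]-w[1])[1::-1])))
for v in (160,180): axles(c,v=v); print()
c=cam("top"); axles(c,v=125)
plan((w[:,0].mean(),w[:,1].mean(),.006,60.8))
E
```

```text
[[ 0.6067 -0.3505  0.022 ]
 [ 0.5199 -0.5061  0.022 ]] [ 0.56329922 -0.42831964  0.022     ] 60.86048165201178
[240. 169.] mid [ 0.4982 -0.3766] len 0.157 0.014 yaw 68.0
[165. 182.] mid [ 0.4235 -0.3508] len 0.156 0.014 yaw 60.4
[322. 184.] mid [ 0.5624 -0.4294] len 0.156 0.014 yaw 61.0
[ 83. 186.] mid [ 0.349  -0.3116] len 0.127 0.014 yaw 64.8

[239. 170.] mid [ 0.4979 -0.3761] len 0.155 0.011 yaw 68.0
[164. 182.] mid [ 0.423  -0.3499] len 0.155 0.011 yaw 60.5
[321. 184.] mid [ 0.5624 -0.4287] len 0.154 0.011 yaw 61.1
[ 82. 186.] mid [ 0.3483 -0.3107] len 0.126 0.01 yaw 64.7

now t 7.5 [ 0.5648 -0.4267  0.1674] [ 1.80e+02 -1.00e-01  6.14e+01] q [  3.  34.  48.  79. -25.  78.  23.] w 0.0867 gf 0.0 F [ 0.3  0.  -0.9]
(np.float64(0.563299223605646), np.float64(-0.42831963599531375), 0.006, 60.8) [-0.0076, -0.0019, 0.5379] [0.0001, -0.0003, 0.0031]
```

>>> servo_tool(series=[[[-0.007,-0.002,0.08,0,0,0.003,0.5],[-0.007,-0.002,0.19,0,0,0.003,0.5],[-0.007,-0.002,0.3,0,0,0.003,0.5],[-0.007,-0.002,0.4,0,0,0.003,0.5],[-0.007,-0.002,0.48,0,0,0.003,0.5],[-0.007,-0.002,0.525,0,0,0.003,0.5],[-0.007,-0.002,0.535,0,0,0.003,0.5],[-0.007,-0.002,0.535,0,0,0.003,0],[-0.007,-0.002,0.535,0,0,0.003,0],[-0.007,-0.002,0.535,0,0,0.003,0],[-0.007,-0.002,0.535,0,0,0.003,0],[-0.007,-0.002,0.535,0,0,0.003,0]]], grip_force=40)

```text
time_s: 8.5
tool_pos: [0.5634, -0.4299, 0.008]
tool_rot: [179.9, -0.0, 60.7]
force: [0.5, -0.2, -0.5]
grip_width: 0.0176
grasp_force: 0.3
```

>>> servo_tool(series=[[[0,0,0,0,0,0,0],[0,0,0,0,0,0,0],[0,0,0,0,0,0,0],[0,0,0,0,0,0,0],[0,0,-0.1,0,0,0,0],[0,0,-0.21,0,0,0,0],[0,0,-0.32,0,0,0,0],[0,0,-0.42,0,0,0,0],[0,0,-0.5,0,0,0,0],[0,0,-0.5,0,0,0,0]]])

```text
time_s: 9.33
tool_pos: [0.5644, -0.4315, 0.1626]
tool_rot: [179.5, 0.0, 60.7]
force: [0.7, 0.0, -0.2]
grip_width: 0.017
grasp_force: 40.0
```

Run:
```python
from ax import *
plan((.5745,-.112,.14,0),(.5745,-.112,.16,-.4))
c=cam("wrist"); cv2.imwrite("pics/w5.png",c["frame"][...,::-1]);axles(c,v=160,zc=.155);
```

```text
now t 9.33 [ 0.5644 -0.4315  0.1626] [179.5   0.   60.7] q [  3.  34.  49.  80. -26.  77.  23.] w 0.017 gf 40.0 F [ 0.7  0.  -0.2]
(0.5745, -0.112, 0.14, 0) [0.9452, -0.4928, 0.0704] [0.0026, -0.0012, 0.3371]
(0.5745, -0.112, 0.16, -0.4) [0.9452, -0.4922, 0.0037] [0.0026, -0.0012, 0.3393]
```

>>> servo_tool(series=[[[0.04,-0.02,0,0,0,0,0],[0.12,-0.065,0,0,0,0,0],[0.22,-0.12,0,0,0,0,0],[0.32,-0.175,0,0,0,0,0],[0.42,-0.23,0,0,0,0,0],[0.52,-0.28,0,0,0,0,0],[0.62,-0.33,0,0,0,0,0],[0.72,-0.385,0,0,0,0,0],[0.78,-0.42,0,0,0,0,0]]])

```text
time_s: 10.13
tool_pos: [0.5667, -0.1581, 0.1544]
tool_rot: [-179.8, -0.1, 60.9]
force: [1.2, -0.8, -0.8]
grip_width: 0.0169
grasp_force: 40.0
```

>>> servo_tool(series=[[[0.09,-0.05,0,0,0,0.03,0],[0.18,-0.1,0,0,0,0.06,0],[0.27,-0.15,0,0,0,0.095,0],[0.36,-0.2,0,0,0,0.13,0],[0.45,-0.25,0,0,0,0.165,0],[0.54,-0.3,0,0,0,0.2,0],[0.62,-0.34,0,0,0,0.235,0],[0.7,-0.38,0,0,0,0.27,0],[0.75,-0.4,0,0,0,0.305,0],[0.78,-0.415,0,0,0,0.33,0],[0.78,-0.415,0,0,0,0.339,0],[0.78,-0.415,0,0,0,0.339,0]]])

```text
time_s: 11.13
tool_pos: [0.5721, 0.1026, 0.1547]
tool_rot: [179.9, 0.2, -0.2]
force: [-0.7, -1.6, -1.6]
grip_width: 0.0169
grasp_force: 40.0
```

Run:
```python
from ax import *
plan((.5752,.100,.042,-.4))
c=cam("wrist"); cv2.imwrite("pics/w5.png",c["frame"][...,::-1]);axles(c,v=150,zc=.165);
```

```text
now t 11.13 [0.5721 0.1026 0.1547] [179.9   0.2  -0.2] q [-60.  19.  56. 100. -16.  71. -89.] w 0.0169 gf 40.0 F [-0.7 -1.6 -1.6]
(0.5752, 0.1, 0.042, -0.4) [0.0116, 0.0082, 0.3757] [0.0005, 0.0009, 0.0009]
```

View pics/w5.png

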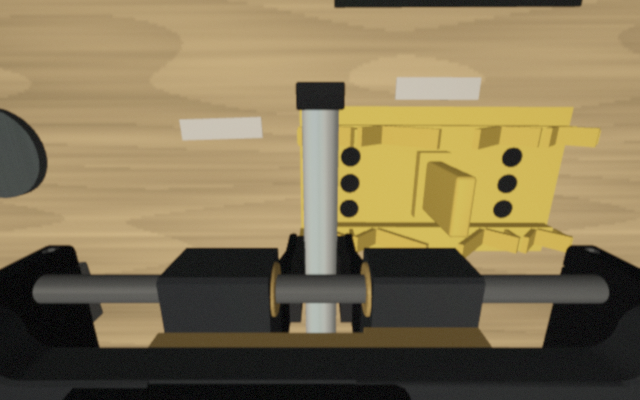

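The axle is held level and along the rack, with its end block at (320,95), above the notch4 side of the rack. Lowering.

Run:
```python
from ax import *
c=cam("wrist"); print(px2w(c,[[297,83],[344,83]],.171).round(4)); 
print("rack plate edge", px2w(c,[[302,107],[572,108]],.008).round(4), "blade top",px2w(c,[[447,166]],.089))
plan((.5752,.100,.037,-.4))
```

```text
[[0.6596 0.1133 0.171 ]
 [0.6596 0.0926 0.171 ]]
rack plate edge [[ 0.649   0.1205  0.008 ]
 [ 0.6471 -0.1362  0.008 ]] blade top [[0.60701242 0.0095468  0.089     ]]
now t 11.23 [0.5725 0.1011 0.1554] [ 1.799e+02  1.000e-01 -3.000e-01] q [-60.  19.  56. 100. -16.  71. -89.] w 0.0169 gf 40.0 F [ 0.   0.3 -1.1]
(0.5752, 0.1, 0.037, -0.4) [0.0098, 0.0031, 0.3946] [0.0004, 0.0006, 0.0006]
```

>>> servo_tool(series=[[[0.01,0.003,0.06,0,0,0,0],[0.011,0.003,0.14,0,0,0,0],[0.011,0.003,0.22,0,0,0,0],[0.011,0.003,0.29,0,0,0,0],[0.011,0.003,0.34,0,0,0,0],[0.011,0.003,0.375,0,0,0,0],[0.011,0.003,0.39,0,0,0,0],[0.011,0.003,0.392,0,0,0,0],[0.011,0.003,0.392,0,0,0,0],[0.011,0.003,0.392,0,0,0,0]]])

```text
time_s: 12.07
tool_pos: [0.5776, 0.1006, 0.0401]
tool_rot: [-180.0, -0.1, -0.3]
force: [0.2, -0.4, -0.3]
grip_width: 0.0167
grasp_force: 40.0
```

>>> servo_tool(series=[[[0,0,0,0,0,0,0.4],[0,0,0,0,0,0,0.4],[0,0,0,0,0,0,0.4],[0,0,0,0,0,0,0.4],[0,0,0,0,0,0,0.4],[0,0,-0.06,0,0,0,0.4],[0,0,-0.16,0,0,0,0.4],[0,0,-0.28,0,0,0,0.6],[0,0,-0.4,0,0,0,0.6],[0,0,-0.48,0,0,0,0.6],[0,0,-0.5,0,0,0,0.6]]])

```text
time_s: 12.98
tool_pos: [0.5793, 0.1005, 0.1937]
tool_rot: [-179.8, -0.4, -0.4]
force: [0.4, -0.9, -0.4]
grip_width: 0.05
grasp_force: 0.0
```

Run:
```python
from ax import *
plan((.498,-.3765,.16,68),(.498,-.3765,.008,68))
c=cam("wrist"); cv2.imwrite("pics/w6.png",c["frame"][...,::-1]);axles(c,v=150,zc=.042); 
c=cam("top");axles(c,v=125)
```

```text
now t 12.98 [0.5793 0.1005 0.1937] [-179.8   -0.4   -0.4] q [-60.  17.  58.  97. -15.  74. -90.] w 0.05 gf 0.0 F [ 0.4 -0.9 -0.4]
(0.498, -0.3765, 0.16, 68) [-0.2619, 1.5921, 0.1062] [0.0005, -0.0025, -0.3797]
(0.498, -0.3765, 0.008, 68) [-0.2654, 1.5935, 0.6128] [0.0005, -0.0025, -0.3797]
[321. 184.] mid [0.5758 0.1027] len 0.156 0.014 yaw 179.7
[394. 224.] mid [ 0.5001 -0.378 ] len 0.152 0.014 yaw 68.1
[388. 246.] mid [ 0.4255 -0.3516] len 0.152 0.014 yaw 60.4
[381. 271.] mid [ 0.3447 -0.3251] len 0.152 0.013 yaw 64.7
```

View pics/w6.png

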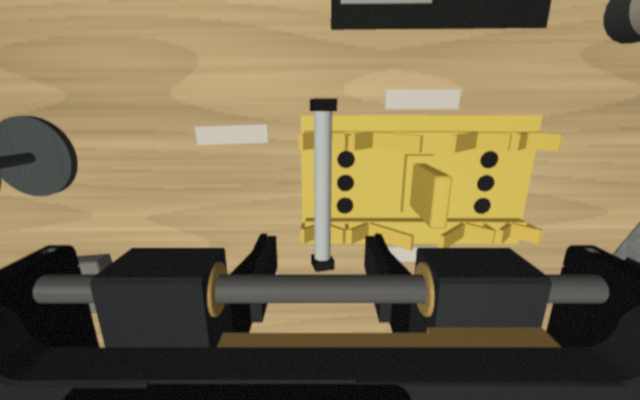

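Axle 1 is seated in pair 4, at (322,184), midpoint (0.576, 0.103) and square. Next is the axle at (0.498,-0.377).

>>> servo_tool(series=[[[-0.01,0.05,0,0,0,0,0.6],[-0.03,0.15,0,0,0,0,0.6],[-0.05,0.27,0.01,0,0,0,0.6],[-0.07,0.39,0.02,0,0,0,0.6],[-0.09,0.51,0.03,0,0,0,0.6],[-0.11,0.63,0.04,0,0,0,0.6],[-0.13,0.75,0.05,0,0,0,0.6],[-0.135,0.8,0.05,0,0,0,0.6]]])

```text
time_s: 13.75
tool_pos: [0.5303, -0.1461, 0.1718]
tool_rot: [179.9, 0.2, -0.8]
force: [-0.7, -0.0, 0.0]
grip_width: 0.0522
grasp_force: 0.0
```

>>> servo_tool(series=[[[-0.02,0.11,0,0,0,-0.035,0.6],[-0.04,0.22,0,0,0,-0.07,0.6],[-0.06,0.33,0.01,0,0,-0.11,0.6],[-0.08,0.44,0.02,0,0,-0.145,0.6],[-0.1,0.55,0.03,0,0,-0.18,0.6],[-0.11,0.65,0.04,0,0,-0.215,0.6],[-0.12,0.72,0.05,0,0,-0.25,0.6],[-0.13,0.77,0.056,0,0,-0.285,0.6],[-0.13,0.79,0.056,0,0,-0.32,0.6],[-0.13,0.792,0.056,0,0,-0.36,0.6],[-0.13,0.792,0.056,0,0,-0.38,0.6],[-0.13,0.792,0.056,0,0,-0.38,0.6]]])

```text
time_s: 14.75
tool_pos: [0.4918, -0.377, 0.1549]
tool_rot: [-179.8, -0.0, 68.0]
force: [-0.1, 0.5, 0.8]
grip_width: 0.0521
grasp_force: 0.0
```

Run:
```python
from ax import *
plan((.498,-.3765,.008,68))
c=cam("wrist"); axles(c,v=165)
```

```text
now t 14.75 [ 0.4918 -0.377   0.1549] [-179.8   -0.    68. ] q [ -4.  22.  49.  94. -18.  72.  27.] w 0.0521 gf 0.0 F [-0.1  0.5  0.8]
(0.498, -0.3765, 0.008, 68) [0.0091, 0.0205, 0.4896] [-0.0013, -0.0001, 0.0002]
[328. 181.] mid [ 0.498  -0.3763] len 0.155 0.015 yaw 68.0
[249. 181.] mid [ 0.424 -0.349] len 0.154 0.015 yaw 60.1
[163. 181.] mid [ 0.3481 -0.3133] len 0.132 0.015 yaw 64.7
```

>>> servo_tool(series=[[[0.009,0.02,0.06,0,0,0,0.5],[0.009,0.02,0.15,0,0,0,0.5],[0.009,0.02,0.26,0,0,0,0.5],[0.009,0.02,0.36,0,0,0,0.5],[0.009,0.02,0.44,0,0,0,0.5],[0.009,0.02,0.48,0,0,0,0.5],[0.009,0.02,0.489,0,0,0,0.5],[0.009,0.02,0.489,0,0,0,0],[0.009,0.02,0.489,0,0,0,0],[0.009,0.02,0.489,0,0,0,0],[0.009,0.02,0.489,0,0,0,0],[0.009,0.02,0.489,0,0,0,0]]])

```text
time_s: 15.8
tool_pos: [0.5016, -0.3767, 0.0117]
tool_rot: [179.9, -0.0, 68.1]
force: [-0.5, 0.5, 0.3]
grip_width: 0.0181
grasp_force: 0.3
```

>>> servo_tool(series=[[[0,0,0,0,0,0,0],[0,0,0,0,0,0,0],[0,0,0,0,0,0,0],[0,0,0,0,0,0,0],[0,0,-0.1,0,0,0,0],[0,0,-0.21,0,0,0,0],[0,0,-0.32,0,0,0,0],[0,0,-0.42,0,0,0,0],[0,0,-0.5,0,0,0,0],[0,0,-0.5,0,0,0,0]]])

```text
time_s: 16.63
tool_pos: [0.5031, -0.3786, 0.1661]
tool_rot: [179.5, 0.1, 68.0]
force: [0.2, -1.0, -1.1]
grip_width: 0.0169
grasp_force: 40.0
```

Run:
```python
from ax import *
plan((.5755,.049,.16,-.4))
```

```text
now t 16.63 [ 0.5031 -0.3786  0.1661] [1.795e+02 1.000e-01 6.800e+01] q [ -4.  23.  49.  92. -18.  73.  26.] w 0.0169 gf 40.0 F [ 0.2 -1.  -1.1]
(0.5755, 0.049, 0.16, -0.4) [1.4122, -0.3092, 0.016] [0.0027, -0.0014, 0.3803]
```

>>> servo_tool(series=[[[0.04,-0.01,0,0,0,0,0],[0.12,-0.03,0,0,0,0,0],[0.22,-0.05,0,0,0,0,0],[0.33,-0.075,0,0,0,0,0],[0.44,-0.1,0,0,0,0,0],[0.55,-0.12,0,0,0,0,0],[0.64,-0.14,0,0,0,0,0],[0.7,-0.155,0,0,0,0,0]]])

```text
time_s: 17.3
tool_pos: [0.5365, -0.1598, 0.1593]
tool_rot: [-179.9, -0.1, 68.3]
force: [0.6, -0.2, -0.9]
grip_width: 0.0169
grasp_force: 40.0
```

>>> servo_tool(series=[[[0.08,-0.02,0,0,0,0.03,0],[0.17,-0.04,0,0,0,0.065,0],[0.26,-0.055,0,0,0,0.1,0],[0.35,-0.075,0,0,0,0.14,0],[0.44,-0.095,0,0,0,0.18,0],[0.53,-0.115,0,0,0,0.22,0],[0.6,-0.13,0,0,0,0.26,0],[0.66,-0.145,0.01,0,0,0.3,0],[0.7,-0.154,0.016,0,0,0.34,0],[0.712,-0.154,0.016,0,0,0.37,0],[0.712,-0.154,0.016,0,0,0.38,0],[0.712,-0.154,0.016,0,0,0.38,0]]])

```text
time_s: 18.3
tool_pos: [0.5725, 0.0518, 0.1545]
tool_rot: [180.0, 0.1, -0.3]
force: [0.5, -0.4, -1.0]
grip_width: 0.017
grasp_force: 40.0
```

Run:
```python
from ax import *
plan((.5755,.049,.040,-.4))
c=cam("wrist"); cv2.imwrite("pics/w7.png",c["frame"][...,::-1]);axles(c,v=150,zc=.042)
o=get_obs(); z=o["tool_pos"][2]+.003+.011
H=hsv(c); b=(H[...,2]<60); b[:60]=0; b[150:]=0; b[:,:290]=0; b[:,352:]=0
ys,xs=np.nonzero(b); print("block px",xs.min(),xs.max(),ys.min()); print(px2w(c,[[(xs.min()+xs.max())/2,ys.min()]],z))
```

```text
now t 18.3 [0.5725 0.0518 0.1545] [ 1.8e+02  1.0e-01 -3.0e-01] q [-50.  15.  49. 101. -12.  70. -88.] w 0.017 gf 40.0 F [ 0.5 -0.4 -1. ]
(0.5755, 0.049, 0.04, -0.4) [0.0105, 0.0092, 0.3817] [0.0002, 0.0005, 0.0005]
[265. 173.] mid [0.5887 0.1017] len 0.13 0.013 yaw 179.6
[317. 191.] mid [0.5704 0.0563] len 0.149 0.024 yaw 179.7
block px 298 343 87
[[0.65829539 0.05313188 0.16872189]]
```

>>> servo_tool(series=[[[0.015,0.009,0.04,0,0,0,0],[0.022,0.009,0.12,0,0,0,0],[0.022,0.009,0.2,0,0,0,0],[0.022,0.009,0.28,0,0,0,0],[0.022,0.009,0.34,0,0,0,0],[0.022,0.009,0.37,0,0,0,0],[0.022,0.009,0.382,0,0,0,0],[0.022,0.009,0.384,0,0,0,0],[0.022,0.009,0.384,0,0,0,0],[0.022,0.009,0.384,0,0,0,0]]])

```text
time_s: 19.18
tool_pos: [0.5809, 0.0487, 0.0416]
tool_rot: [-180.0, -0.1, -0.3]
force: [-0.6, -0.4, -0.8]
grip_width: 0.017
grasp_force: 40.0
```

>>> servo_tool(series=[[[0,0,0,0,0,0,0.4],[0,0,0,0,0,0,0.4],[0,0,0,0,0,0,0.4],[0,0,0,0,0,0,0.4],[0,0,0,0,0,0,0.4],[0,0,-0.06,0,0,0,0.4],[0,0,-0.16,0,0,0,0.4],[0,0,-0.28,0,0,0,0.6],[0,0,-0.4,0,0,0,0.6],[0,0,-0.48,0,0,0,0.6],[0,0,-0.5,0,0,0,0.6]]])

```text
time_s: 20.1
tool_pos: [0.5825, 0.0483, 0.1954]
tool_rot: [-179.9, -0.4, -0.4]
force: [0.5, 0.5, -0.0]
grip_width: 0.0499
grasp_force: 0.0
```

Run:
```python
from ax import *
plan((.4235,-.350,.16,60.4))
c=cam("wrist"); cv2.imwrite("pics/w8.png",c["frame"][...,::-1]);axles(c,v=150,zc=.042); 
c=cam("top");axles(c,v=125)
```

```text
now t 20.1 [0.5825 0.0483 0.1954] [-179.9   -0.4   -0.4] q [-50.  14.  50.  97. -12.  74. -88.] w 0.0499 gf 0.0 F [ 0.5  0.5 -0. ]
(0.4235, -0.35, 0.16, 60.4) [-0.5225, 1.3314, 0.1109] [0.0006, -0.0026, -0.3375]
[321. 185.] mid [0.5777 0.0505] len 0.155 0.014 yaw 179.7
[270. 177.] mid [0.5764 0.1016] len 0.154 0.014 yaw 0.2
[388. 246.] mid [ 0.4255 -0.3516] len 0.152 0.014 yaw 60.5
[381. 271.] mid [ 0.3447 -0.3251] len 0.152 0.013 yaw 64.6
```

>>> servo_tool(series=[[[-0.02,0.05,0,0,0,0,0.6],[-0.05,0.14,0,0,0,0,0.6],[-0.09,0.24,0.01,0,0,0,0.6],[-0.13,0.34,0.02,0,0,0,0.6],[-0.17,0.44,0.03,0,0,0,0.6],[-0.21,0.54,0.04,0,0,0,0.6],[-0.25,0.64,0.05,0,0,0,0.6],[-0.27,0.68,0.05,0,0,0,0.6]]])

```text
time_s: 20.87
tool_pos: [0.4929, -0.1604, 0.1731]
tool_rot: [179.9, 0.3, -0.7]
force: [0.2, -0.0, -0.6]
grip_width: 0.0525
grasp_force: 0.0
```

>>> servo_tool(series=[[[-0.03,0.09,0,0,0,-0.035,0.6],[-0.06,0.18,0,0,0,-0.07,0.6],[-0.1,0.27,0.01,0,0,-0.11,0.6],[-0.14,0.36,0.02,0,0,-0.145,0.6],[-0.18,0.45,0.03,0,0,-0.18,0.6],[-0.21,0.53,0.04,0,0,-0.215,0.6],[-0.235,0.6,0.05,0,0,-0.25,0.6],[-0.25,0.64,0.06,0,0,-0.285,0.6],[-0.253,0.65,0.06,0,0,-0.32,0.6],[-0.253,0.65,0.06,0,0,-0.337,0.6],[-0.253,0.65,0.06,0,0,-0.337,0.6],[-0.253,0.65,0.06,0,0,-0.337,0.6]]])

```text
time_s: 21.87
tool_pos: [0.4196, -0.349, 0.1563]
tool_rot: [-179.9, -0.0, 60.2]
force: [0.3, -0.0, 0.6]
grip_width: 0.0524
grasp_force: 0.0
```

Run:
```python
from ax import *
plan((.4235,-.350,.008,60.4))
c=cam("wrist"); axles(c,v=165)
```

```text
now t 21.87 [ 0.4196 -0.349   0.1563] [-179.9   -0.    60.2] q [-13.  12.  57. 105. -11.  69.  17.] w 0.0524 gf 0.0 F [ 0.3 -0.   0.6]
(0.4235, -0.35, 0.008, 60.4) [0.0037, 0.014, 0.4942] [-0.0007, -0.0, -0.0011]
[326. 182.] mid [ 0.4232 -0.3497] len 0.156 0.015 yaw 60.4
[241. 186.] mid [ 0.3485 -0.3117] len 0.129 0.016 yaw 64.1
```

>>> servo_tool(series=[[[0.004,0.013,0.06,0,0,0,0.5],[0.004,0.013,0.15,0,0,0,0.5],[0.004,0.013,0.26,0,0,0,0.5],[0.004,0.013,0.36,0,0,0,0.5],[0.004,0.013,0.44,0,0,0,0.5],[0.004,0.013,0.48,0,0,0,0.5],[0.004,0.013,0.495,0,0,0,0.5],[0.004,0.013,0.495,0,0,0,0],[0.004,0.013,0.495,0,0,0,0],[0.004,0.013,0.495,0,0,0,0],[0.004,0.013,0.495,0,0,0,0],[0.004,0.013,0.495,0,0,0,0]]])

```text
time_s: 22.92
tool_pos: [0.4254, -0.3508, 0.0101]
tool_rot: [179.9, -0.0, 60.3]
force: [0.6, -0.3, -0.3]
grip_width: 0.018
grasp_force: 0.1
```

>>> servo_tool(series=[[[0,0,0,0,0,0,0],[0,0,0,0,0,0,0],[0,0,0,0,0,0,0],[0,0,0,0,0,0,0],[0,0,-0.1,0,0,0,0],[0,0,-0.21,0,0,0,0],[0,0,-0.32,0,0,0,0],[0,0,-0.42,0,0,0,0],[0,0,-0.5,0,0,0,0],[0,0,-0.5,0,0,0,0]]])

```text
time_s: 23.75
tool_pos: [0.4267, -0.3526, 0.1638]
tool_rot: [179.5, -0.1, 60.3]
force: [0.5, -3.1, -0.4]
grip_width: 0.0173
grasp_force: 40.0
```

Run:
```python
from ax import *
plan((.577,-.059,.16,-.4))
```

```text
now t 23.75 [ 0.4267 -0.3526  0.1638] [ 1.795e+02 -1.000e-01  6.030e+01] q [-14.  13.  58. 104. -11.  70.  17.] w 0.0173 gf 40.0 F [ 0.5 -3.1 -0.4]
(0.577, -0.059, 0.16, -0.4) [1.0984, -0.0499, 0.0133] [0.0022, -0.0017, 0.3372]
```

>>> servo_tool(series=[[[0.04,0,0,0,0,0,0],[0.12,-0.005,0,0,0,0,0],[0.22,-0.01,0,0,0,0,0],[0.32,-0.015,0,0,0,0,0],[0.42,-0.02,0,0,0,0,0],[0.5,-0.02,0,0,0,0,0]]])

```text
time_s: 24.25
tool_pos: [0.4939, -0.2142, 0.158]
tool_rot: [-179.9, -0.1, 60.4]
force: [1.5, -0.1, -0.5]
grip_width: 0.017
grasp_force: 40.0
```

>>> servo_tool(series=[[[0.07,0,0,0,0,0.03,0],[0.15,0,0,0,0,0.065,0],[0.23,-0.01,0,0,0,0.1,0],[0.31,-0.01,0,0,0,0.135,0],[0.39,-0.02,0,0,0,0.17,0],[0.46,-0.02,0,0,0,0.205,0],[0.52,-0.03,0,0,0,0.24,0],[0.57,-0.03,0.01,0,0,0.275,0],[0.595,-0.03,0.013,0,0,0.31,0],[0.6,-0.03,0.013,0,0,0.33,0],[0.6,-0.03,0.013,0,0,0.337,0],[0.6,-0.03,0.013,0,0,0.337,0]]])

```text
time_s: 25.25
tool_pos: [0.5743, -0.0564, 0.1542]
tool_rot: [180.0, 0.1, -0.3]
force: [-0.6, -0.4, -0.9]
grip_width: 0.0164
grasp_force: 40.0
```

```bash
cat > hold.py <<'E'
from ax import *
def hold(dz=.003):
    c=cam("wrist"); cv2.imwrite(f"pics/h{int(get_obs()['time_s']*100)}.png",c["frame"][...,::-1])
    axles(c,v=150,zc=.042); o=get_obs(); z=o["tool_pos"][2]+dz+.011
    H=hsv(c); b=(H[...,2]<60); b[:60]=0; b[150:]=0; b[:,:290]=0; b[:,352:]=0
    ys,xs=np.nonzero(b); print("block px",xs.min(),xs.max(),ys.min(),px2w(c,[[(xs.min()+xs.max())/2,ys.min()]],z).round(4))
E
python3 - <<'E'
from hold import *
plan((.577,-.059,.040,-.4)); hold()
c=cam("top"); axles(c,v=125)
E
```

```text
now t 25.25 [ 0.5743 -0.0564  0.1542] [ 1.8e+02  1.0e-01 -3.0e-01] q [-45.  18.  57. 100. -16.  70. -74.] w 0.0164 gf 40.0 F [-0.6 -0.4 -0.9]
(0.577, -0.059, 0.04, -0.4) [0.0096, 0.0084, 0.3808] [0.0002, 0.0004, 0.0005]
[202. 173.] mid [0.5904 0.0489] len 0.129 0.013 yaw 179.6
[145. 187.] mid [0.5762 0.1006] len 0.155 0.012 yaw 179.6
[317. 190.] mid [ 0.5731 -0.0521] len 0.15 0.025 yaw 179.9
block px 298 343 85 [[ 0.6609 -0.0551  0.1685]]
[251. 196.] mid [0.6018 0.1054] len 0.11 0.014 yaw 179.0
[381. 271.] mid [ 0.3447 -0.3251] len 0.152 0.013 yaw 64.7
```

>>> servo_tool(series=[[[0.012,0.008,0.04,0,0,0,0],[0.016,0.008,0.12,0,0,0,0],[0.016,0.008,0.2,0,0,0,0],[0.016,0.008,0.28,0,0,0,0],[0.016,0.008,0.34,0,0,0,0],[0.016,0.008,0.37,0,0,0,0],[0.016,0.008,0.382,0,0,0,0],[0.016,0.008,0.384,0,0,0,0],[0.016,0.008,0.384,0,0,0,0],[0.016,0.008,0.384,0,0,0,0]]])

```text
time_s: 26.18
tool_pos: [0.5807, -0.0588, 0.041]
tool_rot: [-180.0, -0.1, -0.3]
force: [0.4, -0.2, -0.7]
grip_width: 0.017
grasp_force: 40.0
```

>>> servo_tool(series=[[[0,0,0,0,0,0,0.4],[0,0,0,0,0,0,0.4],[0,0,0,0,0,0,0.4],[0,0,0,0,0,0,0.4],[0,0,0,0,0,0,0.4],[0,0,-0.06,0,0,0,0.4],[0,0,-0.16,0,0,0,0.4],[0,0,-0.28,0,0,0,0.6],[0,0,-0.4,0,0,0,0.6],[0,0,-0.48,0,0,0,0.6],[0,0,-0.5,0,0,0,0.6]]])

```text
time_s: 27.1
tool_pos: [0.5822, -0.0595, 0.1946]
tool_rot: [-179.9, -0.4, -0.4]
force: [0.9, 0.3, 1.1]
grip_width: 0.05
grasp_force: 0.0
```

Run:
```python
from hold import *
plan((.3445,-.3255,.16,64.7))
hold()
c=cam("top");axles(c,v=125)
```

```text
now t 27.1 [ 0.5822 -0.0595  0.1946] [-179.9   -0.4   -0.4] q [-45.  17.  58.  97. -15.  74. -75.] w 0.05 gf 0.0 F [0.9 0.3 1.1]
(0.3445, -0.3255, 0.16, 64.7) [-0.7876, 0.8918, 0.1087] [0.0011, -0.0023, -0.3614]
[215. 181.] mid [0.5781 0.049 ] len 0.155 0.013 yaw 179.9
[321. 184.] mid [ 0.5781 -0.0576] len 0.155 0.014 yaw 179.7
[164. 180.] mid [0.5848 0.1006] len 0.136 0.013 yaw 179.6
block px 310 336 100 [[ 0.6623 -0.0594  0.2075]]
[381. 271.] mid [ 0.3447 -0.3251] len 0.152 0.013 yaw 64.7
```

>>> servo_tool(series=[[[-0.04,0.04,0,0,0,0,0.6],[-0.1,0.11,0.01,0,0,0,0.6],[-0.18,0.2,0.03,0,0,0,0.6],[-0.26,0.29,0.05,0,0,0,0.6],[-0.34,0.38,0.05,0,0,0,0.6],[-0.4,0.45,0.05,0,0,0,0.6]]])

```text
time_s: 27.7
tool_pos: [0.4552, -0.1945, 0.1724]
tool_rot: [-180.0, 0.3, -0.4]
force: [1.0, -0.5, 0.3]
grip_width: 0.0524
grasp_force: 0.0
```

>>> servo_tool(series=[[[-0.06,0.07,0,0,0,-0.035,0.6],[-0.12,0.14,0,0,0,-0.07,0.6],[-0.18,0.21,0.01,0,0,-0.11,0.6],[-0.24,0.28,0.02,0,0,-0.145,0.6],[-0.3,0.35,0.03,0,0,-0.18,0.6],[-0.35,0.4,0.04,0,0,-0.215,0.6],[-0.37,0.43,0.05,0,0,-0.25,0.6],[-0.385,0.44,0.058,0,0,-0.285,0.6],[-0.388,0.442,0.058,0,0,-0.32,0.6],[-0.388,0.442,0.058,0,0,-0.35,0.6],[-0.388,0.442,0.058,0,0,-0.361,0.6],[-0.388,0.442,0.058,0,0,-0.361,0.6]]])

```text
time_s: 28.7
tool_pos: [0.3408, -0.324, 0.156]
tool_rot: [-179.9, 0.0, 64.7]
force: [-0.3, 0.0, -0.6]
grip_width: 0.0523
grasp_force: 0.0
```

Run:
```python
from ax import *
plan((.343,-.3245,.009,64.7))
c=cam("wrist"); axles(c,v=165)
```

```text
now t 28.7 [ 0.3408 -0.324   0.156 ] [-179.9    0.    64.7] q [-33.  -9.  70. 114.   9.  69.   8.] w 0.0523 gf 0.0 F [-0.3  0.  -0.6]
(0.343, -0.3245, 0.009, 64.7) [0.0017, 0.0087, 0.49] [-0.0008, 0.0001, 0.0001]
[324. 183.] mid [ 0.3422 -0.3242] len 0.157 0.014 yaw 64.6
```

>>> servo_tool(series=[[[0.002,0.006,0.06,0,0,0,0.5],[0.002,0.006,0.14,0,0,0,0.5],[0.002,0.006,0.2,0,0,0,0.5],[0.002,0.006,0.2,0,0,0,0.5]]])

```text
time_s: 29.08
tool_pos: [0.3407, -0.3232, 0.0937]
tool_rot: [-179.5, 0.1, 64.6]
force: [-1.6, 1.1, -0.5]
grip_width: 0.0441
grasp_force: 0.0
```

Run:
```python
from ax import *
plan((.3427,-.3243,.009,64.7)); print(get_obs()["qpos"])
```

```text
now t 29.08 [ 0.3407 -0.3232  0.0937] [-1.795e+02  1.000e-01  6.460e+01] q [-27.   4.  70. 118.  -4.  61.  20.] w 0.0441 gf 0.0 F [-1.6  1.1 -0.5]
(0.3427, -0.3243, 0.009, 64.7) [0.0003, 0.01, 0.2824] [-0.0026, 0.0007, -0.0008]
[-26.82586682   4.39017111  70.05033778 118.29271354  -4.42833458
  60.68180352  19.92874515]
```

>>> servo_tool(series=[[[0,0.008,0.06,0,0,0,0.5],[0,0.009,0.13,0,0,0,0.5],[0,0.009,0.2,0,0,0,0.5],[0,0.009,0.25,0,0,0,0.5],[0,0.009,0.275,0,0,0,0.5],[0,0.009,0.28,0,0,0,0.5],[0,0.009,0.28,0,0,0,0.5]]])

```text
time_s: 29.67
tool_pos: [0.3461, -0.3265, 0.0139]
tool_rot: [180.0, 0.0, 64.6]
force: [-0.1, -0.1, -0.5]
grip_width: 0.0434
grasp_force: 0.0
```

Run:
```python
from ax import *
plan((.3427,-.3243,.009,64.7)); print(get_obs()["qpos"])
```

```text
now t 29.67 [ 0.3461 -0.3265  0.0139] [180.    0.   64.6] q [-16.  18.  63. 121. -20.  52.  33.] w 0.0434 gf 0.0 F [-0.1 -0.1 -0.5]
(0.3427, -0.3243, 0.009, 64.7) [0.0016, -0.0134, 0.0163] [0.0, 0.0, -0.0005]
[-16.32197652  17.68412927  63.03439577 121.47102756 -20.07509329
  52.05363643  32.85731551]
```

>>> servo_tool(series=[[[0.001,-0.012,0.012,0,0,0,0.5],[0.001,-0.012,0.012,0,0,0,0.3],[0.001,-0.012,0.012,0,0,0,0],[0.001,-0.012,0.012,0,0,0,0],[0.001,-0.012,0.012,0,0,0,0],[0.001,-0.012,0.012,0,0,0,0],[0.001,-0.012,0.012,0,0,0,0],[0.001,-0.012,0.012,0,0,0,0],[0.001,-0.012,0.012,0,0,0,0],[0.001,-0.012,0.012,0,0,0,0]]])

```text
time_s: 30.5
tool_pos: [0.3433, -0.3246, 0.0101]
tool_rot: [180.0, -0.0, 64.6]
force: [0.8, 1.0, 4.2]
grip_width: 0.0166
grasp_force: 40.0
```

>>> servo_tool(series=[[[0,0,-0.05,0,0,0,0],[0,0,-0.11,0,0,0,0],[0.05,0,-0.17,0,0,0,0],[0.12,0,-0.25,0,0,0,0],[0.2,0,-0.33,0,0,0,0],[0.28,0,-0.4,0,0,0,0],[0.35,0,-0.46,0,0,0,0],[0.4,0,-0.5,0,0,0,0]]])

```text
time_s: 31.17
tool_pos: [0.3956, -0.214, 0.1615]
tool_rot: [179.9, -0.2, 64.8]
force: [0.3, -0.5, -1.6]
grip_width: 0.0168
grasp_force: 40.0
```

Run:
```python
from ax import *
plan((.577,-.111,.16,-.4)); print(get_obs()["qpos"])
```

```text
now t 31.17 [ 0.3956 -0.214   0.1615] [179.9  -0.2  64.8] q [-36. -11.  57. 117.  10.  70.  -8.] w 0.0168 gf 40.0 F [ 0.3 -0.5 -1.6]
(0.577, -0.111, 0.16, -0.4) [0.5683, 0.4006, 0.0077] [0.0001, -0.0013, 0.3621]
[-36.19286    -11.05229516  56.86802641 116.51572655   9.6903578
  69.69528311  -8.40614019]
```

>>> servo_tool(series=[[[0.04,0.03,0,0,0,0.03,0],[0.1,0.07,0,0,0,0.06,0],[0.16,0.12,0,0,0,0.095,0],[0.23,0.17,0,0,0,0.13,0],[0.3,0.22,0,0,0,0.165,0],[0.37,0.27,0,0,0,0.2,0],[0.43,0.31,0,0,0,0.235,0],[0.49,0.35,0,0,0,0.27,0],[0.54,0.385,0.005,0,0,0.305,0],[0.568,0.4,0.008,0,0,0.34,0],[0.568,0.4,0.008,0,0,0.362,0],[0.568,0.4,0.008,0,0,0.362,0]]])

```text
time_s: 32.17
tool_pos: [0.5756, -0.1131, 0.1564]
tool_rot: [179.9, 0.1, -0.6]
force: [-0.7, -1.1, -1.0]
grip_width: 0.0169
grasp_force: 40.0
```

Run:
```python
from hold import *
hold(); plan((.577,-.111,.040,-.4))
```

```text
[141. 187.] mid [0.5775 0.0482] len 0.156 0.012 yaw 179.6
[ 84. 189.] mid [0.5768 0.1   ] len 0.154 0.012 yaw 179.7
[318. 189.] mid [ 0.574  -0.1088] len 0.152 0.026 yaw 179.7
block px 298 343 84 [[ 0.6626 -0.1121  0.1706]]
now t 32.22 [ 0.5752 -0.1136  0.1566] [ 1.799e+02  1.000e-01 -4.000e-01] q [-40.  20.  59.  99. -18.  71. -67.] w 0.0168 gf 40.0 F [ 0.4 -0.8 -0.1]
(0.577, -0.111, 0.04, -0.4) [0.0067, -0.0092, 0.3887] [0.0004, 0.0006, -0.0001]
```

>>> servo_tool(series=[[[0.01,-0.009,0.04,0,0,0,0],[0.012,-0.009,0.12,0,0,0,0],[0.012,-0.009,0.2,0,0,0,0],[0.012,-0.009,0.28,0,0,0,0],[0.012,-0.009,0.34,0,0,0,0],[0.012,-0.009,0.375,0,0,0,0],[0.012,-0.009,0.388,0,0,0,0],[0.012,-0.009,0.39,0,0,0,0],[0.012,-0.009,0.39,0,0,0,0],[0.012,-0.009,0.39,0,0,0,0]]])

```text
time_s: 33.05
tool_pos: [0.5803, -0.1109, 0.0416]
tool_rot: [-180.0, -0.1, -0.5]
force: [-0.0, 0.1, -1.3]
grip_width: 0.017
grasp_force: 40.0
```

>>> servo_tool(series=[[[0,0,0,0,0,0,0.4],[0,0,0,0,0,0,0.4],[0,0,0,0,0,0,0.4],[0,0,0,0,0,0,0.4],[0,0,0,0,0,0,0.4],[0,0,-0.06,0,0,0,0.4],[0,0,-0.16,0,0,0,0.4],[0,0,-0.28,0,0,0,0.4],[0,0,-0.36,0,0,0,0.4],[0,0,-0.4,0,0,0,0.4],[0,0,-0.4,0,0,0,0.4]]])

```text
time_s: 33.97
tool_pos: [0.5811, -0.1113, 0.1632]
tool_rot: [-180.0, -0.3, -0.5]
force: [0.3, 0.7, 0.4]
grip_width: 0.0349
grasp_force: 0.0
```

```bash
python3 - <<'E'
from hold import *
hold(); plan((.5745,-.006,.16,-.4))
E
ls -t pics | head -1
```

```text
[321. 190.] mid [ 0.5782 -0.1099] len 0.155 0.014 yaw 179.6
[147. 179.] mid [0.5916 0.0482] len 0.127 0.012 yaw 179.6
[ 93. 193.] mid [0.5778 0.0999] len 0.151 0.012 yaw 179.7
block px 308 337 97 [[ 0.6626 -0.1112  0.1751]]
now t 34.02 [ 0.5799 -0.1107  0.1611] [-1.8e+02 -1.0e-01 -5.0e-01] q [-40.  20.  59.  98. -18.  72. -67.] w 0.0348 gf 0.0 F [ 0.5 -0.7 -0.9]
(0.5745, -0.006, 0.16, -0.4) [-0.0212, -0.3489, 0.0038] [-0.0002, -0.0006, -0.0006]
h3401.png
```

>>> servo_tool(series=[[[-0.01,-0.05,0,0,0,0,0.4],[-0.015,-0.14,0,0,0,0,0.4],[-0.02,-0.23,0,0,0,0,0.4],[-0.021,-0.3,0,0,0,0,0.4],[-0.021,-0.34,0,0,0,0,0.4],[-0.021,-0.349,0,0,0,0,0.4],[-0.021,-0.349,0,0,0,0,0.4],[-0.021,-0.349,0,0,0,0,0.4]]])

```text
time_s: 34.68
tool_pos: [0.5736, -0.0078, 0.1599]
tool_rot: [179.9, 0.0, -0.6]
force: [-0.8, 0.1, -0.1]
grip_width: 0.0347
grasp_force: 0.0
```

Run:
```python
from ax import *
plan((.5745,-.006,.054,-.4))
c=cam("wrist"); axles(c,v=150,zc=.042); cv2.imwrite("pics/w9.png",c["frame"][...,::-1])
```

```text
now t 34.68 [ 0.5736 -0.0078  0.1599] [179.9   0.   -0.6] q [-51.  18.  59. 101. -16.  71. -79.] w 0.0347 gf 0.0 F [-0.8  0.1 -0.1]
(0.5745, -0.006, 0.054, -0.4) [0.0032, -0.0064, 0.353] [0.0004, 0.0002, -0.0012]
[435. 171.] mid [ 0.5885 -0.1081] len 0.135 0.018 yaw 179.7
[377. 172.] mid [ 0.5839 -0.057 ] len 0.144 0.016 yaw 0.2
[258. 176.] mid [0.582  0.0496] len 0.146 0.014 yaw 179.3
[200. 174.] mid [0.5883 0.1008] len 0.13 0.012 yaw 179.6
```

View pics/w9.png

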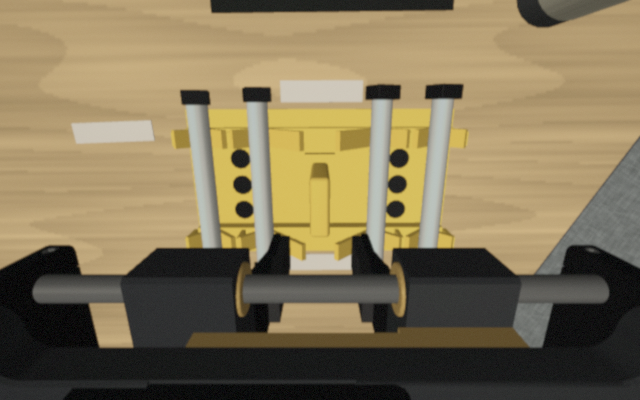

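All four axles lie in their own notch pairs, at pixel columns 200, 258, 377 and 435. The rack is square to the far strip at (322,91). Now I grip the handle at 60 N.

>>> servo_tool(series=[[[0.003,-0.003,0.06,0,0,0,0.4],[0.003,-0.003,0.14,0,0,0,0.4],[0.003,-0.003,0.22,0,0,0,0.4],[0.003,-0.003,0.29,0,0,0,0.4],[0.003,-0.003,0.335,0,0,0,0.4],[0.003,-0.003,0.353,0,0,0,0.3],[0.003,-0.003,0.353,0,0,0,0.1],[0.003,-0.003,0.353,0,0,0,0],[0.003,-0.003,0.353,0,0,0,0],[0.003,-0.003,0.353,0,0,0,0],[0.003,-0.003,0.353,0,0,0,0],[0.003,-0.003,0.353,0,0,0,0]]], grip_force=60)

```text
time_s: 35.73
tool_pos: [0.5759, -0.006, 0.0558]
tool_rot: [180.0, -0.1, -0.5]
force: [-0.1, -3.4, 3.7]
grip_width: 0.0156
grasp_force: 60.0
```

Run:
```python
from ax import *
plan((.538,.199,.054,1.4))
```

```text
now t 35.73 [ 0.5759 -0.006   0.0558] [ 1.8e+02 -1.0e-01 -5.0e-01] q [-46.  25.  54. 106. -23.  60. -74.] w 0.0156 gf 60.0 F [-0.1 -3.4  3.7]
(0.538, 0.199, 0.054, 1.4) [-0.1328, -0.6821, 0.0053] [0.0002, -0.0008, -0.0108]
```

>>> servo_tool(series=[[[-0.003,-0.015,0,0,0,0,0],[-0.009,-0.045,0,0,0,-0.001,0],[-0.016,-0.085,0,0,0,-0.002,0],[-0.024,-0.13,0,0,0,-0.003,0],[-0.033,-0.175,0,0,0,-0.004,0],[-0.041,-0.22,0,0,0,-0.005,0],[-0.05,-0.265,0,0,0,-0.006,0],[-0.058,-0.31,0,0,0,-0.007,0],[-0.067,-0.355,0,0,0,-0.008,0],[-0.075,-0.4,0,0,0,-0.009,0],[-0.083,-0.445,0,0,0,-0.01,0],[-0.091,-0.485,0,0,0,-0.01,0]]])

```text
time_s: 36.73
tool_pos: [0.5502, 0.1394, 0.0558]
tool_rot: [179.9, -0.2, 1.2]
force: [0.4, -6.2, 5.6]
grip_width: 0.0154
grasp_force: 60.0
```

>>> servo_tool(series=[[[-0.008,-0.045,0,0,0,0,0],[-0.016,-0.088,0,0,0,0,0],[-0.023,-0.125,0,0,0,0,0],[-0.03,-0.158,0,0,0,0,0],[-0.034,-0.182,0,0,0,0,0],[-0.037,-0.194,0,0,0,0,0],[-0.037,-0.197,0,0,0,0,0],[-0.037,-0.197,0,0,0,0,0],[-0.037,-0.197,0,0,0,0,0]]])

```text
time_s: 37.48
tool_pos: [0.5377, 0.1984, 0.0558]
tool_rot: [180.0, -0.1, 1.2]
force: [2.0, -3.2, 5.9]
grip_width: 0.0155
grasp_force: 60.0
```

Run:
```python
from strips import *
from ax import axles
plan((.539,.199,.054,1.4))
c=cam("wrist"); print("wrist"); blobs(c,white(c),0,300,9000); blobs(c,yellow(c),.008,500,90000); axles(c,v=150,zc=.042); cv2.imwrite("pics/w10.png",c["frame"][...,::-1])
```

```text
now t 37.48 [0.5377 0.1984 0.0558] [ 1.8e+02 -1.0e-01  1.2e+00] q [-66.  24.  52. 106. -21.  60. -94.] w 0.0155 gf 60.0 F [ 2.  -3.2  5.9]
(0.539, 0.199, 0.054, 1.4) [0.0044, -0.0018, 0.006] [0.0002, -0.0007, -0.0009]
wrist
[616.5  29.5] 1638 w [0.6656 0.0172 0.    ] rectc [0.6658 0.0182] len [0.02  0.031] ang 89.7
[320.7  84.3] 3932 w [ 0.6292  0.2021 -0.    ] rectc [0.6292 0.2022] len [0.02 0.08] ang 91.3
[503.2 183.8] 5468 w [0.5649 0.0695 0.    ] rectc [0.5579 0.0702] len [0.023 0.131] ang 179.5
[412.7 171.8] 4212 w [0.5722 0.1354 0.    ] rectc [0.5673 0.1346] len [0.02  0.108] ang 1.5
[222.2 173.8] 3157 w [0.5677 0.2709 0.    ] rectc [0.5634 0.2704] len [0.016 0.105] ang 2.5
[132.2 189. ] 3363 w [0.5551 0.3366 0.    ] rectc [0.5493 0.3361] len [0.015 0.126] ang 2.4
[154.4 318.2] 510 w [0.4454 0.3348 0.    ] rectc [0.4445 0.3345] len [0.014 0.033] ang 1.2
[485.8 319.8] 563 w [0.4501 0.0621 0.    ] rectc [0.4473 0.0625] len [0.014 0.038] ang 1.3
[320.4 327.6] 368 w [ 0.4393  0.1981 -0.    ] rectc [0.4438 0.1981] len [0.018 0.034] ang 91.3
[347.3 157.7] 2211 w [0.5825 0.1831 0.008 ] rectc [0.5792 0.2015] len [0.029 0.104] ang 91.3
[474.7 152.6] 523 w [0.5878 0.0976 0.008 ] rectc [0.5841 0.1056] len [0.024 0.036] ang 91.3
[194.9 160.4] 771 w [0.5783 0.2862 0.008 ] rectc [0.5771 0.286 ] len [0.018 0.023] ang 4.2
[103.2 160.3] 628 w [0.577  0.3484 0.008 ] rectc [0.577  0.3485] len [0.017 0.019] ang 0.1
[320.7 224.6] 1670 w [0.5338 0.1999 0.008 ] rectc [0.5207 0.2043] len [0.056 0.061] ang 33.8
[503. 184.] mid [0.5707 0.099 ] len 0.101 0.018 yaw 1.4
```

View pics/w10.png

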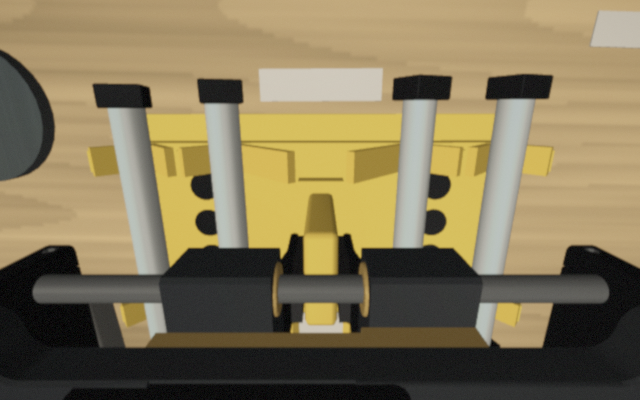

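The far fan strip is centred at (321,84), with the plate edge at row 114 parallel to it. All four axles are still seated, so the rack is on the fan mark to about 2 mm. I'll release and go to the switch.

>>> servo_tool(series=[[[0,0,0,0,0,0,0.35],[0,0,0,0,0,0,0.35],[0,0,0,0,0,0,0.35],[0,0,0,0,0,0,0.35],[0,0,-0.03,0,0,0,0.35],[0,0,-0.1,0,0,0,0.35],[0,0,-0.2,0,0,0,0.35],[0,0,-0.31,0,0,0,0.3],[0,0,-0.4,0,0,0,0.2],[0,0,-0.45,0,0,0,0],[0,0,-0.45,0,0,0,0]]])

```text
time_s: 38.45
tool_pos: [0.5388, 0.2001, 0.194]
tool_rot: [-179.8, -0.3, 1.3]
force: [1.1, -0.3, -0.3]
grip_width: 0.0138
grasp_force: 0.0
```

Run:
```python
from strips import *
from ax import axles
plan((.375,.381,.18,0),(.375,.381,.083,0))
c=cam("wrist"); blobs(c,white(c,165),0,300,3500); axles(c,v=150,zc=.042); print(px2w(c,[[320,0]],0))
c=cam("scene"); H=hsv(c); P=cloud(c); s=P[110:145,325:365]; m=(s[...,2]>.08)&(s[...,2]<.13)&(s[...,1]<.4); print("ball scene",m.sum(),s[m].mean(0).round(4)); cv2.imwrite("pics/s11.png",cv2.resize(c["frame"][80:220,270:430],None,fx=4,fy=4)[...,::-1])
c=cam("top"); P=cloud(c); s=P[235:262,152:182]; m=(s[...,2]>.08)&(s[...,2]<.12); print("ball top",m.sum(),s[m].mean(0).round(4),s[m].max(0))
```

```text
now t 38.45 [0.5388 0.2001 0.194 ] [-179.8   -0.3    1.3] q [ -72.   14.   57.   98.  -13.   74. -101.] w 0.0138 gf 0.0 F [ 1.1 -0.3 -0.3]
(0.375, 0.381, 0.18, 0) [-0.5327, -0.6147, 0.0461] [-0.0013, -0.0018, 0.0071]
(0.375, 0.381, 0.083, 0) [-0.5346, -0.6134, 0.3694] [-0.0013, -0.0018, 0.0071]
[523.6  63.4] 1544 w [ 0.6656 -0.0082  0.    ] rectc [ 0.6655 -0.0086] len [0.02  0.081] ang 89.7
[322.6  95.3] 1451 w [ 0.629   0.2026 -0.    ] rectc [0.6288 0.2027] len [0.02  0.079] ang 91.3
[425.1 174.6] 2036 w [0.5444 0.0814 0.    ] rectc [0.5377 0.082 ] len [0.017 0.168] ang 0.6
[373.7 174.7] 1946 w [0.5429 0.1411 0.    ] rectc [0.536  0.1411] len [0.016 0.167] ang 0.8
[267.8 175.7] 1622 w [0.5387 0.2643 0.    ] rectc [0.5319 0.2642] len [0.013 0.165] ang 1.6
[216.9 177.1] 1500 w [0.5357 0.3238 0.    ] rectc [0.5295 0.3237] len [0.013 0.164] ang 1.6
[491.5 227.1] 1020 w [ 0.4814 -0.007   0.    ] rectc [ 0.4812 -0.007 ] len [0.02  0.081] ang 89.7
[320.8 251.1] 350 w [0.4442 0.2003 0.    ] rectc [0.4442 0.2006] len [0.019 0.029] ang 91.4
[374. 174.] mid [0.5467 0.1485] len 0.146 0.017 yaw 1.4
[425. 174.] mid [0.5479 0.0976] len 0.146 0.018 yaw 1.3
[268. 176.] mid [0.5433 0.2553] len 0.144 0.013 yaw 1.4
[217. 177.] mid [0.5407 0.3067] len 0.142 0.013 yaw 1.3
[[0.71968784 0.20742819 0.        ]]
ball scene 0 [nan nan nan]<stdin>:5: RuntimeWarning: Mean of empty slice.
  ret = um.true_divide(
<stdin>:6: RuntimeWarning: Mean of empty slice.
Traceback (most recent call last):
ValueError: zero-size array to reduction operation maximum which has no identity
```

View pics/s11.png

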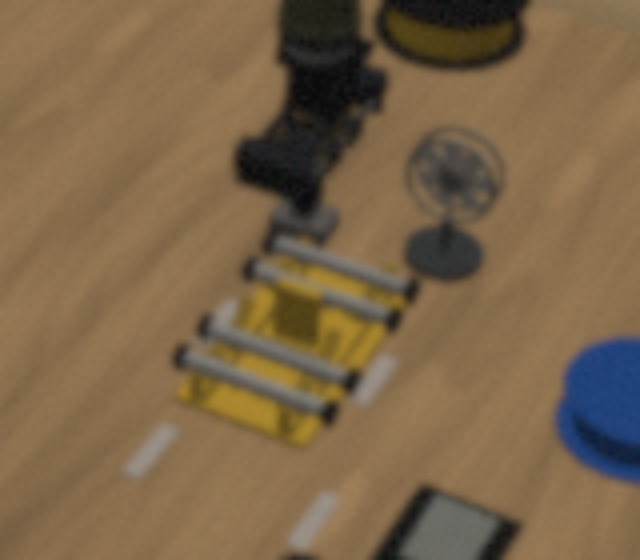

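>>> servo_tool(series=[[[-0.04,-0.05,0,0,0,0,0],[-0.12,-0.14,0,0,0,0,0],[-0.21,-0.24,0,0,0,0.002,0],[-0.3,-0.34,0,0,0,0.004,0],[-0.39,-0.44,0,0,0,0.006,0],[-0.46,-0.53,0,0,0,0.007,0],[-0.51,-0.59,0,0,0,0.007,0],[-0.533,-0.615,0.02,0,0,0.007,0],[-0.533,-0.615,0.02,0,0,0.007,0],[-0.533,-0.615,0.02,0,0,0.007,0]]])

```text
time_s: 39.43
tool_pos: [0.3728, 0.3786, 0.1823]
tool_rot: [179.8, 0.0, -0.0]
force: [0.8, -0.8, -0.2]
grip_width: 0.0003
grasp_force: 0.0
```

Run:
```python
from strips import *
plan((.375,.381,.083,0))
c=cam("wrist"); P=cloud(c); m=(P[...,2]>.078)&(P[...,2]<.115)&(abs(P[...,1]-.38)<.05)&(P[...,0]>.395)&(P[...,0]<.5); print(m.sum(),P[m].mean(0),P[m].min(0),P[m].max(0))
m=(P[...,2]>.015)&(P[...,2]<.035)&(abs(P[...,1]-.38)<.06)&(P[...,0]>.41)&(P[...,0]<.5);print("housing",m.sum(),P[m].mean(0),P[m].min(0),P[m].max(0))
cv2.imwrite("pics/w12.png",c["frame"][...,::-1])
```

```text
now t 39.43 [0.3728 0.3786 0.1823] [179.8   0.   -0. ] q [ -95.    7.   50.  105.   -5.   71. -133.] w 0.0003 gf 0.0 F [ 0.8 -0.8 -0.2]
(0.375, 0.381, 0.083, 0) [0.0075, -0.0089, 0.3309] [0.001, 0.0001, -0.0]
776 [0.41827913 0.38615759 0.0939151 ] [0.40449109 0.37394681 0.08441613] [0.42971331 0.39857975 0.09956025]
housing 3036 [0.45355147 0.38776606 0.02648922] [0.41235885 0.32051622 0.01549942] [0.48799162 0.4154112  0.03499921]
```

View pics/w12.png

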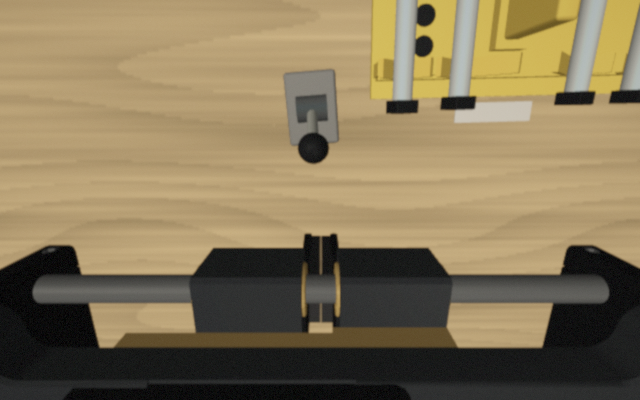

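The wrist view shows the lever ball at (313,148), about (0.418, 0.386), and the housing above it. I'll descend behind the ball and push +x.

>>> servo_tool(series=[[[0,-0.03,0.06,0,0,0,0],[0,-0.03,0.15,0,0,0,0],[0,-0.03,0.24,0,0,0,0],[0,-0.03,0.32,0,0,0,0],[0,-0.03,0.365,0,0,0,0],[0,-0.03,0.367,0,0,0,0],[0.05,-0.03,0.367,0,0,0,0],[0.1,-0.031,0.367,0,0,0,0],[0.15,-0.032,0.367,0,0,0,0],[0.2,-0.034,0.367,0,0,0,0],[0.25,-0.036,0.367,0,0,0,0],[0.29,-0.036,0.367,0,0,0,0]]])

```text
time_s: 40.48
tool_pos: [0.4613, 0.3909, 0.0751]
tool_rot: [-179.9, -0.0, -0.1]
force: [-8.7, 0.3, 2.7]
grip_width: 0.0003
grasp_force: 7.5
```

>>> servo_tool(series=[[[0.005,0,0,0,0,0,0],[0.005,0,0,0,0,0,0],[0.005,0,0,0,0,0,0]]])

```text
time_s: 40.73
tool_pos: [0.461, 0.3903, 0.0747]
tool_rot: [180.0, 0.1, -0.1]
force: [-4.7, -1.5, 2.4]
grip_width: 0.0005
grasp_force: 2.4
```

Run:
```python
from strips import *
plan((.465,.388,.072,0))
c=cam("wrist"); P=cloud(c); m=(P[...,2]>.078)&(P[...,2]<.118)&(abs(P[...,1]-.388)<.03)&(P[...,0]>.47)&(P[...,0]<.53); print(m.sum(),P[m].mean(0),P[m].min(0),P[m].max(0))
cv2.imwrite("pics/w13.png",c["frame"][...,::-1])
```

```text
now t 40.73 [0.461  0.3903 0.0747] [ 1.8e+02  1.0e-01 -1.0e-01] q [ -80.   25.   46.  101.  -20.   63. -117.] w 0.0005 gf 2.4 F [-4.7 -1.5  2.4]
(0.465, 0.388, 0.072, 0) [0.0133, 0.0077, 0.0089] [0.0001, 0.0005, -0.0003]
2215 [0.48294414 0.39140484 0.09302858] [0.47000336 0.37875628 0.07971105] [0.49485033 0.4037164  0.11794403]
```

>>> servo_tool(series=[[[0.007,0,0,0,0,0,0],[0.014,0,0,0,0,0,0],[0.014,0,0,0,0,0,0],[0,0,0,0,0,0,0],[-0.08,0,0,0,0,0,0],[-0.17,0,0,0,0,0,0],[-0.25,0,-0.05,0,0,0,0],[-0.3,0,-0.14,0,0,0,0],[-0.3,0,-0.25,0,0,0,0],[-0.3,0,-0.36,0,0,0,0],[-0.3,0,-0.4,0,0,0,0.2],[-0.3,0,-0.4,0,0,0,0.4]]])

```text
time_s: 41.78
tool_pos: [0.3738, 0.393, 0.198]
tool_rot: [-179.5, -0.3, -0.0]
force: [1.1, 0.3, 0.0]
grip_width: 0.0074
grasp_force: 0.0
```

Run:
```python
from strips import *
plan((.5365,.2,.17,1.3))
c=cam("wrist"); P=cloud(c); m=(P[...,2]>.075)&(P[...,2]<.115)&(abs(P[...,1]-.388)<.03)&(P[...,0]>.4)&(P[...,0]<.53); print(m.sum(),P[m].mean(0),P[m].min(0),P[m].max(0))
cv2.imwrite("pics/w14.png",c["frame"][...,::-1])
```

```text
now t 41.78 [0.3738 0.393  0.198 ] [-179.5   -0.3   -0. ] q [ -96.    7.   51.  102.   -6.   73. -134.] w 0.0074 gf 0.0 F [1.1 0.3 0. ]
(0.5365, 0.2, 0.17, 1.3) [0.5422, 0.6439, 0.0904] [-0.0027, -0.0016, -0.0074]
842 [0.48074177 0.39136481 0.09272333] [0.46881365 0.37889092 0.08298096] [0.49358142 0.40354615 0.09881172]
```

The lever stays over: its ball moved from x 0.417 to 0.481 of a nominal 67 mm swing. Now back over the handle for the turn.

>>> servo_tool(series=[[[0.04,0.05,0,0,0,0,0.4],[0.12,0.14,0,0,0,0,0.4],[0.21,0.25,0,0,0,-0.002,0.4],[0.3,0.36,0.01,0,0,-0.004,0.4],[0.39,0.46,0.02,0,0,-0.006,0.4],[0.46,0.55,0.03,0,0,-0.007,0.4],[0.52,0.62,0.05,0,0,-0.007,0.4],[0.542,0.644,0.07,0,0,-0.007,0.4],[0.542,0.644,0.09,0,0,-0.007,0.4],[0.542,0.644,0.09,0,0,-0.007,0.4],[0.542,0.644,0.09,0,0,-0.007,0.4]]])

```text
time_s: 42.75
tool_pos: [0.5324, 0.1988, 0.1652]
tool_rot: [180.0, 0.1, 1.3]
force: [-0.5, 0.9, -0.3]
grip_width: 0.0349
grasp_force: 0.0
```

Run:
```python
from strips import *
from ax import axles
plan((.537,.2,.054,1.3))
c=cam("wrist"); axles(c,v=150,zc=.042); cv2.imwrite("pics/w15.png",c["frame"][...,::-1])
P=cloud(c); m=(P[...,2]>.082)&(P[...,2]<.096)&(abs(P[...,1]-.2)<.03)&(abs(P[...,0]-.537)<.06); print("blade",m.sum(),P[m].mean(0),P[m].min(0),P[m].max(0))
```

```text
now t 42.75 [0.5324 0.1988 0.1652] [1.8e+02 1.0e-01 1.3e+00] q [-72.  16.  58. 101. -14.  71. -99.] w 0.0349 gf 0.0 F [-0.5  0.9 -0.3]
(0.537, 0.2, 0.054, 1.3) [0.0162, -0.0038, 0.3705] [0.0003, 0.0007, 0.0003]
[378. 170.] mid [0.5446 0.1487] len 0.15 0.017 yaw 2.0
[434. 170.] mid [0.5507 0.0979] len 0.14 0.018 yaw 1.3
[261. 173.] mid [0.5407 0.2552] len 0.149 0.014 yaw 1.0
[204. 172.] mid [0.5437 0.3066] len 0.136 0.013 yaw 1.3
blade 1175 [0.53757653 0.20014617 0.08894077] [0.51094628 0.19223143 0.08209246] [0.56076294 0.20865265 0.09147369]
```

>>> servo_tool(series=[[[0.008,-0.004,0.06,0,0,0,0.4],[0.01,-0.004,0.14,0,0,0,0.4],[0.01,-0.004,0.22,0,0,0,0.4],[0.01,-0.004,0.3,0,0,0,0.4],[0.01,-0.004,0.35,0,0,0,0.4],[0.01,-0.004,0.368,0,0,0,0.3],[0.01,-0.004,0.368,0,0,0,0.1],[0.01,-0.004,0.368,0,0,0,0],[0.01,-0.004,0.368,0,0,0,0],[0.01,-0.004,0.368,0,0,0,0],[0.01,-0.004,0.368,0,0,0,0],[0.01,-0.004,0.368,0,0,0,0]]], grip_force=60)

```text
time_s: 43.8
tool_pos: [0.5374, 0.1995, 0.0573]
tool_rot: [-179.9, -0.1, 1.3]
force: [-0.5, -0.7, 6.4]
grip_width: 0.0155
grasp_force: 60.0
```

Run:
```python
from strips import *
plan((.537,.185,.054,40))
```

```text
now t 43.8 [0.5374 0.1995 0.0573] [-1.799e+02 -1.000e-01  1.300e+00] q [-67.  24.  53. 106. -22.  60. -94.] w 0.0155 gf 60.0 F [-0.5 -0.7  6.4]
(0.537, 0.185, 0.054, 40) [-0.0023, 0.0485, 0.011] [-0.0002, -0.0005, -0.2151]
```

>>> servo_tool(series=[[[0,0.005,-0.004,0,0,-0.005,0],[0,0.012,-0.004,0,0,-0.013,0],[0,0.02,-0.004,0,0,-0.025,0],[0,0.028,-0.004,0,0,-0.041,0],[0,0.036,-0.004,0,0,-0.059,0],[0,0.044,-0.004,0,0,-0.078,0],[0,0.05,-0.004,0,0,-0.098,0],[0,0.05,-0.004,0,0,-0.118,0],[0,0.05,-0.004,0,0,-0.138,0],[0,0.05,-0.004,0,0,-0.157,0],[0,0.05,-0.004,0,0,-0.173,0],[0,0.05,-0.004,0,0,-0.185,0]]])

```text
time_s: 44.8
tool_pos: [0.5371, 0.1842, 0.0573]
tool_rot: [-180.0, -0.0, 34.7]
force: [0.2, 0.4, 0.1]
grip_width: 0.0154
grasp_force: 60.0
```

Run:
```python
from strips import *
plan((.537,.185,.056,80)); print(get_obs()["wrist_torque"])
c=cam("scene"); cv2.imwrite("pics/s16.png",cv2.resize(c["frame"][90:210,270:410],None,fx=4,fy=4)[...,::-1])
```

```text
now t 44.8 [0.5371 0.1842 0.0573] [-180.    -0.    34.7] q [-61.  21.  47. 107. -18.  59. -62.] w 0.0154 gf 60.0 F [0.2 0.4 0.1]
(0.537, 0.185, 0.056, 80) [0.0014, -0.0024, 0.0044] [-0.0, -0.0002, -0.2517]
[-0.02248067  0.0376496  -0.19944256]
```

View pics/s16.png

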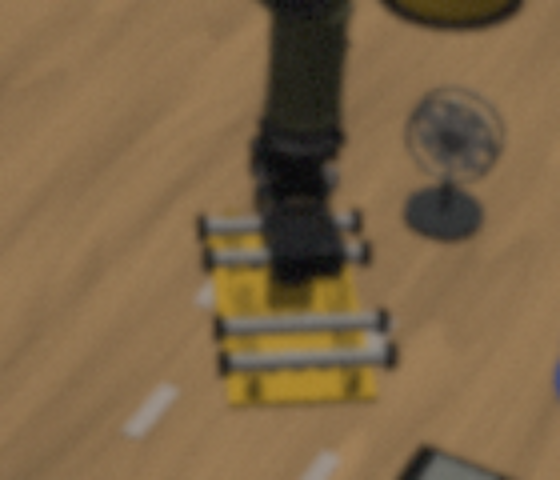

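The turn is clean so far at about 35°, with all axles seated (scene crop, rack around (300,310)). Continuing.

>>> servo_tool(series=[[[0,0,0,0,0,-0.012,0],[0,0,0,0,0,-0.03,0],[0,0,0,0,0,-0.052,0],[0,0,0,0,0,-0.075,0],[0,0,0,0,0,-0.098,0],[0,0,0,0,0,-0.12,0],[0,0,0,0,0,-0.142,0],[0,0,0,0,0,-0.164,0],[0,0,0,0,0,-0.186,0],[0,0,0,0,0,-0.208,0],[0,0,0,0,0,-0.23,0],[0,0,0,0,0,-0.25,0]]])

```text
time_s: 45.85
tool_pos: [0.537, 0.1842, 0.0573]
tool_rot: [180.0, -0.0, 79.7]
force: [0.2, -0.1, 0.1]
grip_width: 0.0155
grasp_force: 60.0
```

>>> servo_tool(series=[[[0,0,0,0,0,-0.022,0],[0,0,0,0,0,-0.044,0],[0,0,0,0,0,-0.066,0],[0,0,0,0,0,-0.088,0],[0,0,0,0,0,-0.11,0],[0,0,0,0,0,-0.132,0],[0,0,0,0,0,-0.154,0],[0,0,0,0,0,-0.176,0],[0,0,0,0,0,-0.198,0],[0,0,0,0,0,-0.216,0],[0,0,0,0,0,-0.228,0],[0,0,0,0,0,-0.235,0]]])

```text
time_s: 46.85
tool_pos: [0.537, 0.1841, 0.0573]
tool_rot: [180.0, -0.0, 121.9]
force: [0.7, 0.4, 0.9]
grip_width: 0.0157
grasp_force: 60.0
```

Run:
```python
from strips import *
plan((.537,.2,.056,181.3)); print(get_obs()["wrist_torque"])
```

```text
now t 46.85 [0.537  0.1841 0.0573] [180.   -0.  121.9] q [-48.  18.  31. 107. -11.  58.  19.] w 0.0157 gf 60.0 F [0.7 0.4 0.9]
(0.537, 0.2, 0.056, 181.3) [0.0449, 0.028, 0.0044] [0.0001, -0.0001, -0.33]
[-0.05895809  0.06872657 -0.22411074]
```

>>> servo_tool(series=[[[0,0,0,0,0,-0.01,0],[0,0,0,0,0,-0.027,0],[0,0,0,0,0,-0.048,0],[0,0,0,0,0,-0.07,0],[0,0,0,0,0,-0.092,0],[0,0,0,0,0,-0.114,0],[0,0,0,0,0,-0.136,0],[0,0,0,0,0,-0.158,0],[0,0,0,0,0,-0.18,0],[0,0,0,0,0,-0.2,0],[0,0,0,0,0,-0.22,0],[0,0,0,0,0,-0.238,0]]])

```text
time_s: 47.85
tool_pos: [0.5371, 0.1841, 0.0573]
tool_rot: [180.0, 0.0, 164.8]
force: [0.6, 0.1, 0.0]
grip_width: 0.0153
grasp_force: 60.0
```

>>> servo_tool(series=[[[0,0,0,0,0,-0.018,0],[0,0,0,0,0,-0.036,0],[0,0,0,0,0,-0.054,0],[0,0,0,0,0,-0.07,0],[0,0,0,0,0,-0.082,0],[0,0,0,0,0,-0.09,0],[0,0,0,0,0,-0.093,0],[0,0,0,0,0,-0.093,0],[0,0,0,0,0,-0.093,0]]])

```text
time_s: 48.6
tool_pos: [0.537, 0.1841, 0.0573]
tool_rot: [-180.0, 0.0, -178.6]
force: [1.2, 0.1, 0.1]
grip_width: 0.0156
grasp_force: 60.0
```

Run:
```python
from strips import *
from ax import axles
plan((.537,.2,.056,181.3)); print(get_obs()["wrist_torque"])
c=cam("wrist"); blobs(c,white(c,165),0,300,9000); axles(c,v=150,zc=.042); cv2.imwrite("pics/w17.png",c["frame"][...,::-1])
```

```text
now t 48.6 [0.537  0.1841 0.0573] [-180.     0.  -178.6] q [-40.  17.  21. 106.  -7.  58.  76.] w 0.0156 gf 60.0 F [1.2 0.1 0.1]
(0.537, 0.2, 0.056, 181.3) [-0.0013, 0.053, 0.0043] [-0.0, 0.0, 0.0007]
[-0.09701203  0.04669886 -0.19522809]
[338.   88.4] 3658 w [0.4449 0.1954 0.    ] rectc [0.4447 0.1977] len [0.02  0.079] ang 91.5
[419.3 171.1] 2858 w [0.4991 0.2559 0.    ] rectc [0.5042 0.2565] len [0.014 0.108] ang 1.4
[509.4 183.8] 3041 w [0.5068 0.3222 0.    ] rectc [0.5138 0.3221] len [0.013 0.131] ang 0.6
[228.8 173. ] 3620 w [0.5039 0.1196 0.    ] rectc [0.5085 0.1202] len [0.018 0.106] ang 2.5
[139.6 187.8] 4514 w [0.5165 0.0542 0.    ] rectc [0.523  0.0543] len [0.02  0.127] ang 1.9
[ 48.3 136.4] 2831 w [ 0.4812 -0.0037  0.    ] rectc [ 0.4816 -0.002 ] len [0.021 0.07 ] ang 89.7
[156.5 317.5] 394 w [0.6274 0.0527 0.    ] rectc [0.6275 0.0527] len [0.012 0.028] ang 2.0
[485.7 319.8] 458 w [0.6229 0.3256 0.    ] rectc [0.625  0.3253] len [0.012 0.037] ang 1.7
[320.2 326.7] 474 w [0.633  0.1883 0.    ] rectc [0.6295 0.1881] len [0.018 0.035] ang 91.4
[508. 184.] mid [0.5011 0.2907] len 0.102 0.012 yaw 1.3
```

>>> servo_tool(series=[[[0,0.006,0,0,0,0,0],[0,0.016,0,0,0,0,0],[0,0.028,0,0,0,0,0],[0,0.04,0,0,0,0,0],[0,0.049,0,0,0,0,0],[0,0.053,0,0,0,0,0],[0,0.053,0,0,0,0,0],[0,0.053,0,0,0,0,0],[0,0.053,0,0,0,0,0]]])

```text
time_s: 49.4
tool_pos: [0.5366, 0.2008, 0.0573]
tool_rot: [180.0, 0.0, -178.5]
force: [0.5, -1.6, 0.4]
grip_width: 0.0159
grasp_force: 60.0
```

>>> servo_tool(series=[[[0,0,0,0,0,0,0.35],[0,0,0,0,0,0,0.35],[0,0,0,0,0,0,0.35],[0,0,0,0,0,0,0.35],[0,0,-0.03,0,0,0,0.35],[0,0,-0.1,0,0,0,0.35],[0,0,-0.2,0,0,0,0.35],[0,0,-0.31,0,0,0,0.35],[0,0,-0.4,0,0,0,0.35],[0,0,-0.45,0,0,0,0.35],[0,0,-0.45,0,0,0,0.35]]])

```text
time_s: 50.32
tool_pos: [0.539, 0.2011, 0.1975]
tool_rot: [179.8, 0.4, -178.5]
force: [0.9, 0.4, -0.6]
grip_width: 0.0303
grasp_force: 0.0
```

Run:
```python
from strips import *
from ax import axles
plan((.537,.2,.056,181.3))
c=cam("wrist"); blobs(c,white(c,165),0,300,9000,(290,360,0,400)); axles(c,v=150,zc=.042); cv2.imwrite("pics/w18.png",c["frame"][...,::-1])
P=cloud(c); m=(P[...,2]>.083)&(P[...,2]<.096)&(abs(P[...,1]-.2)<.03)&(abs(P[...,0]-.537)<.06); print("blade",m.sum(),P[m].mean(0),P[m].min(0),P[m].max(0))
m=(P[...,2]>.075)&(P[...,2]<.115)&(abs(P[...,1]-.388)<.03)&(P[...,0]>.4)&(P[...,0]<.53); print("ball",m.sum(),P[m].mean(0),P[m].min(0),P[m].max(0))
m=(P[...,2]>.006)&(P[...,2]<.0105)&yellow(c); print("plate",m.sum(),P[m].min(0),P[m].max(0))
```

```text
now t 50.32 [0.539  0.2011 0.1975] [ 179.8    0.4 -178.5] q [-43.  10.  22.  97.  -4.  73.  72.] w 0.0303 gf 0.0 F [ 0.9  0.4 -0.6]
(0.537, 0.2, 0.056, 181.3) [0.0104, -0.0054, 0.4716] [0.0013, 0.0024, 0.0009]
[316.9  91.6] 1453 w [0.4447 0.1978 0.    ] rectc [0.4447 0.1974] len [0.02  0.079] ang 91.5
[320.6 246.8] 722 w [0.6297 0.2066 0.    ] rectc [0.6294 0.2065] len [0.018 0.066] ang 91.3
[425. 157.] mid [0.5135 0.3084] len 0.155 0.013 yaw 1.5
[374. 170.] mid [0.529  0.2574] len 0.155 0.014 yaw 1.8
[268. 171.] mid [0.5333 0.1503] len 0.156 0.018 yaw 1.1
[218. 173.] mid [0.5341 0.0997] len 0.15 0.018 yaw 1.5
blade 938 [0.53361669 0.20275165 0.08899643] [0.51002669 0.19456855 0.08346232] [0.55953991 0.21109856 0.09206593]
ball 847 [0.48154217 0.38671799 0.09147271] [0.46966851 0.37769994 0.07519778] [0.49486725 0.4011388  0.0979892 ]
plate 234 [0.47463641 0.09831205 0.00719354] [0.61097174 0.30757758 0.01046717]
```

View pics/w18.png

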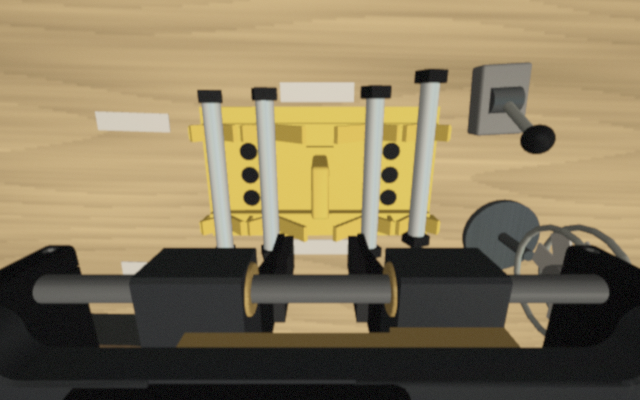

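Axle state: three axles are centred. The one next to the fan, at (425,157), has slid along its notches by about 20 mm towards the robot, with its midpoint at x 0.5135 and its near block at (431,75). The lever, at (538,138), is still over. I'll nudge that axle back by pushing on its near end block.

Run:
```python
from strips import *
c=cam("wrist"); print("block outer",px2w(c,[[417,71],[447,70]],.051).round(4).tolist(),"others",px2w(c,[[376,86],[264,88],[210,91]],.051).round(4).tolist())
P=cloud(c); m=(P[...,2]>.03)&(P[...,2]<.056)&(P[...,0]<.47)&(abs(P[...,1]-.308)<.02); print(m.sum(),P[m].mean(0),P[m].min(0),P[m].max(0))
plan((.400,.309,.19,181.3),(.400,.309,.036,181.3))
```

```text
block outer [[0.4249, 0.2883, 0.051], [0.4233, 0.3155, 0.051]] others [[0.4387, 0.2519, 0.051], [0.4431, 0.1486, 0.051], [0.447, 0.0986, 0.051]]
1199 [0.44392418 0.30432083 0.04773291] [0.42357695 0.29158169 0.03379532] [0.46997727 0.31999723 0.05568615]
now t 50.42 [0.5368 0.2003 0.193 ] [ 1.799e+02  1.000e-01 -1.785e+02] q [-43.  10.  22.  98.  -4.  73.  72.] w 0.0305 gf 0.0 F [ 0.4 -0.5  0. ]
(0.4, 0.309, 0.19, 181.3) [0.4465, 0.3739, 0.0098] [0.0003, 0.0004, 0.0009]
(0.4, 0.309, 0.036, 181.3) [0.4471, 0.3734, 0.5231] [0.0003, 0.0004, 0.0009]
```

>>> servo_tool(series=[[[0.05,0.04,0,0,0,0,0],[0.14,0.11,0,0,0,0,0],[0.24,0.19,0,0,0,0,0],[0.34,0.27,0,0,0,0,0],[0.42,0.34,0,0,0,0,0],[0.447,0.363,0.01,0,0,0,0],[0.447,0.363,0.08,0,0,0,0],[0.447,0.363,0.19,0,0,0,0],[0.447,0.363,0.3,0,0,0,0],[0.447,0.363,0.41,0,0,0,0],[0.447,0.363,0.49,0,0,0,0],[0.447,0.363,0.52,0,0,0,0]]])

```text
time_s: 51.42
tool_pos: [0.3967, 0.3023, 0.0312]
tool_rot: [-179.6, -0.4, -178.6]
force: [-0.4, -0.6, 0.7]
grip_width: 0.0006
grasp_force: 0.0
```

Run:
```python
from strips import *
plan((.4335,.3065,.036,181.3))
```

```text
now t 51.42 [0.3967 0.3023 0.0312] [-179.6   -0.4 -178.6] q [-53.  11.  14. 116.  -3.  53.  54.] w 0.0006 gf 0.0 F [-0.4 -0.6  0.7]
(0.4335, 0.3065, 0.036, 181.3) [-0.1228, 0.0107, -0.0168] [-0.002, -0.0021, 0.0008]
```

>>> servo_tool(series=[[[0,0.011,-0.01,0,0,0,0],[-0.02,0.011,-0.01,0,0,0,0],[-0.04,0.011,-0.01,0,0,0,0],[-0.055,0.011,-0.01,0,0,0,0],[-0.07,0.011,-0.01,0,0,0,0],[-0.085,0.011,-0.01,0,0,0,0],[-0.1,0.011,-0.01,0,0,0,0],[-0.112,0.011,-0.01,0,0,0,0],[-0.12,0.011,-0.01,0,0,0,0],[-0.12,0.011,-0.01,0,0,0,0]]])

```text
time_s: 52.25
tool_pos: [0.4364, 0.3096, 0.0393]
tool_rot: [-180.0, 0.0, -178.6]
force: [0.4, 0.5, -0.2]
grip_width: 0.0
grasp_force: 0.0
```

>>> servo_tool(series=[[[0.02,0,0,0,0,0,0],[0.08,0,0,0,0,0,0],[0.1,0,-0.05,0,0,0,0],[0.1,0,-0.15,0,0,0,0],[0.1,0,-0.27,0,0,0,0],[0.05,-0.02,-0.39,0,0,0,0],[-0.05,-0.08,-0.5,0,0,0,0],[-0.17,-0.16,-0.55,0,0,0,0],[-0.28,-0.25,-0.55,0,0,0,0],[-0.32,-0.35,-0.55,0,0,0,0],[-0.32,-0.36,-0.55,0,0,0,0],[-0.32,-0.36,-0.55,0,0,0,0]]])

```text
time_s: 53.25
tool_pos: [0.5355, 0.2002, 0.2042]
tool_rot: [-179.9, 0.0, -178.9]
force: [-1.2, 1.0, 0.7]
grip_width: 0.0003
grasp_force: 0.0
```

Run:
```python
from strips import *
from ax import axles
plan((.537,.2,.056,181.3))
c=cam("wrist"); blobs(c,white(c,165),0,300,9000,(290,360,0,400)); axles(c,v=150,zc=.042); cv2.imwrite("pics/w19.png",c["frame"][...,::-1])
P=cloud(c); m=(P[...,2]>.083)&(P[...,2]<.096)&(abs(P[...,1]-.2)<.03)&(abs(P[...,0]-.537)<.06); print("blade",m.sum(),P[m].mean(0),P[m].min(0),P[m].max(0))
m=(P[...,2]>.075)&(P[...,2]<.115)&(abs(P[...,1]-.388)<.03)&(P[...,0]>.4)&(P[...,0]<.53); print("ball",m.sum(),P[m].mean(0))
H=hsv(c)
for y in (.1,.15,.255,.307):
    m=(P[...,2]>.03)&(P[...,2]<.058)&(P[...,0]<.47)&(abs(P[...,1]-y)<.014)&(H[...,2]<60); print("block",y,m.sum(),P[m].min(0).round(4),P[m].max(0).round(4))
m=yellow(c)&(P[...,2]<.0105)&(P[...,2]>.006)&(P[...,0]<.5); print("near edge",[np.round(P[m&(abs(P[...,1]-y)<.008)][:,0].min(),4) for y in (.12,.2,.28)])
```

```text
now t 53.25 [0.5355 0.2002 0.2042] [-179.9    0.  -178.9] q [-43.  10.  22.  97.  -4.  74.  71.] w 0.0003 gf 0.0 F [-1.2  1.   0.7]
(0.537, 0.2, 0.056, 181.3) [-0.0049, 0.0, 0.494] [-0.0005, 0.0001, -0.0013]
[318.2  96.9] 1359 w [0.445  0.1978 0.    ] rectc [0.4446 0.1976] len [0.02 0.08] ang 91.1
[374. 173.] mid [0.5273 0.2575] len 0.153 0.014 yaw 1.6
[271. 175.] mid [0.5308 0.1506] len 0.15 0.017 yaw 1.6
[222. 177.] mid [0.5331 0.0996] len 0.147 0.018 yaw 1.5
[423. 178.] mid [0.5306 0.309 ] len 0.145 0.013 yaw 1.6
blade 871 [0.53373629 0.2026406  0.08903282] [0.50999895 0.19486354 0.08305912] [0.55951454 0.21070054 0.09227218]
ball 798 [0.48144956 0.38685952 0.09149624]
block 0.1 213 [0.4482 0.0882 0.0479] [0.4577 0.107  0.0551]
block 0.15 227 [0.4446 0.1375 0.0468] [0.454  0.1583 0.0548]
block 0.255 281 [0.4405 0.2415 0.038 ] [0.4501 0.2672 0.0561]
block 0.307 295 [0.4478 0.2932 0.0362] [0.4576 0.3188 0.0559]
near edge [np.float64(0.4796), np.float64(0.4773), np.float64(0.4956)]
```

View pics/w19.png

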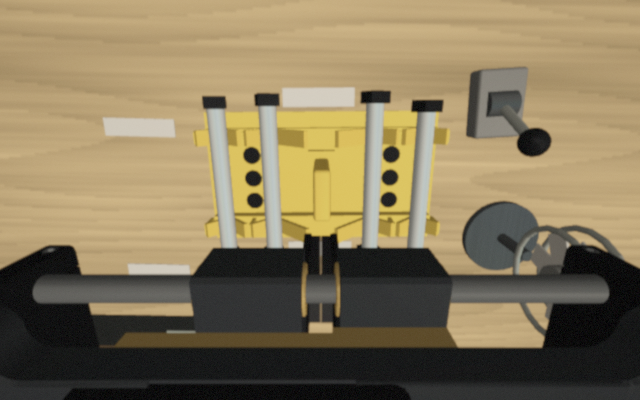

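The near blocks are now level with each other, at rows 97 to 106. All four axles are within about 8 mm of centre, the rack is about 3 mm from the fan mark, and the lever is over. Handing in.

```bash
python3 -c "
from cell import env
print(env.sign_off())"
```

```text
the job is handed in; nothing more can be done
None
```

I handed the job in at about 53 s on the robot's clock; the sign-off returned no verdict, but by my last camera check the rack is turned end for end on the fan mark (about 3 mm off), all four axles are seated, the fan lever is fully over, and the robot is clear.

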